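Draw a rack stay from the magazine and set it in the screw press

TASK

Pull the bottom rack stay out of the stack magazine by its protruding end and lay it flat on the bed of the screw press, centred under the round platen with its long way running straight through between the two posts. Then wind the crank clockwise until the platen just touches the stay, add half a turn more (not beyond), and let go, leaving it clamped. Leave the other stays in the magazine and do not knock over or shift the other things on the bench.

Things in the scene. Friction and masses are not known exactly. Their poses are not given: they have to be found in the camera images.
- press: Two-post screw press, fixed. Origin on the bench straight under the screw axis, z up. Base plate 140 x 170 mm (x, y), 20 mm high. Two posts 24 x 22 mm stand at y = -62 and +62 mm (102 mm free between them). The opening for the work runs along x, open at the front (-x, towards the robot) and at the back. The crank turns above the crosshead.
- crosshead (a point): Centre of the top of the press's crosshead, on the screw axis. Crosshead 44 mm (x) by 150 mm (y), from 130 to 175 mm over the bench. Above it the ram carries a side arm with a round gauge, 64 mm across, face up, centre at y = -107 mm, top 225 mm over the bench with the crank at 0 and sinking 10 mm per turn. Axes as the press's.
- bed_top (a point): Centre of the top face of the steel bed block (60 mm along the press's x, 44 mm along its y), on the screw axis. Its height differs from run to run, 50 to 56 mm over the bench. A 140 mm stay laid centrally overhangs it 40 mm at the front and back.
- platen_face (a point): Centre of the underside of the round steel platen (56 mm across, 15 mm thick, on a 26 mm ram) on the screw axis; 11 to 24 mm above a stay lying on the bed at the start. It sinks 10 mm for each turn of the crank until it meets the work.
- platen (a joint): How far the spring-loaded platen is pushed up into the ram, m. 0 until it touches the work; then it grows 10 mm for each further turn of the crank, so half a turn past contact is 0.005.
- gauge (a joint): Needle of the load gauge on the ram's side arm, rad, geared to the platen's spring. It rests at 0 (pointing to the press's -x) until the platen touches, then swings clockwise seen from above: half a crank turn past contact is a quarter circle, 1.57. Black ticks every 45 degrees from zero, long ones every 90.
- crank (a joint): Angle of the crank, rad, growing clockwise seen from above, which winds the platen down 10 mm per turn (6.283). At the start 0 to 4; stop at 25. It stays where it is left. Friction is about 2.2 N at the knob and contact adds under 1 N, so watch the gauge, not the force. At 0 the arm points to the press's -x.
- knob_grip (a point): Point to grip on the upright wooden crank knob (23 mm in diameter, 45 mm high): on its axis, 19 mm below its top, 27 mm above the crank arm, 55 mm from the screw axis, about 0.28 m high at the start. The knob spins freely on its pin, so it can be held firmly and carried round with a constant gripper direction. Knob and crank sink 10 mm per turn.
- magazine: Fixed open-topped stack magazine, aluminium walls on a black block. Origin on the bench below the outlet; x points from the outlet into it along the stays. Floor 30 mm up, from x = 0 back; walls to 75 mm; 60 mm wide (feet 80 mm), x = -8 to +149 mm. The front wall, x = -8 to -2 mm, leaves a gate 9 mm high above the floor, through which only the bottom stay passes, to -x.
- outlet (a point): Middle of the magazine's floor edge at the gate, 30 mm over the bench; axes as the magazine's.
- strip1_c (a point): Centre (mid-thickness) of the bottom rack stay, a flat aluminium bar 140 x 40 x 6 mm (x, y, z), about 0.09 kg, with two dark round marks. At the start it lies on the magazine's floor with 42 to 50 mm sticking out of the stack end (x = 0 of the magazine) through the gate, with free room under and beside the end. Its +x end is inside the magazine.
- strip2_c (a point): Centre of the second stay, same size, lying fully in the magazine on the first; it drops 6 mm when that is drawn out.
- strip3_c (a point): Centre of the third stay, on the second.
- strip4_c (a point): Centre of the fourth and top stay.
- oil: Bystander: upright white bottle, 52 mm in diameter, 165 mm high; origin at the middle of its foot.
- hub: Bystander: steel wheel hub standing on end, 54 mm in diameter, 80 mm high; origin at the middle of its foot.
- spanner: Bystander: steel spanner, 170 mm long, lying flat; origin at its middle underside.
- tray: Bystander: grey open tray 130 x 90 x 45 mm; origin at the middle of its underside.
There are look-alikes about, which are no part of the job. What is shaped like the part that bears strip4_c but green is not meant.

How it is judged:
On the way, in this order (a step that is already met when the one before it is completed fails the run):
1. the bottom stay is drawn right out of the magazine (x of strip1_c in the frame of magazine below -0.08 m), for 0.05 s.
2. the stay lies flat and centred on the press bed, let go, with the platen still clear of it (horizontal distance between strip1_c and bed_top below 0.01 m and z of strip1_c in the frame of bed_top between 0 and 0.006 m and angle between the x axis of strip1_c and the x axis of press, either way round below 0.15 rad and value of joint platen below 0.0006 m and contact force between strip1 and the fingers below 0.05 N and linear speed of strip1 below 0.02 m/s), for 0.2 s.
3. the platen is wound down on to the stay (horizontal distance between strip1_c and bed_top below 0.01 m and z of strip1_c in the frame of bed_top between 0 and 0.006 m and angle between the x axis of strip1_c and the x axis of press, either way round below 0.15 rad and value of joint platen above 0.0008 m), for 0.05 s.
At the end, for the whole second after the job is handed in: Stay flat on the bed, centre within 10 mm of the screw axis, long axis within 0.15 rad of the press's x; platen pushed into its ram 3.7 to 6.3 mm (half a turn past contact); the other three stays in the magazine (within 95 mm of the outlet, 30 mm of their start) (horizontal distance between strip1_c and bed_top below 0.01 m and z of strip1_c in the frame of bed_top between 0 and 0.006 m and angle between the x axis of strip1_c and the x axis of press, either way round below 0.15 rad and value of joint platen between 0.0037 and 0.0063 m and linear speed of strip1 below 0.01 m/s and not ((horizontal distance between strip2_c and outlet above 0.095 m or distance of strip2_c from where it was at the start of the episode above 0.03 m) or (horizontal distance between strip3_c and outlet above 0.095 m or distance of strip3_c from where it was at the start of the episode above 0.03 m) or (horizontal distance between strip4_c and outlet above 0.095 m or distance of strip4_c from where it was at the start of the episode above 0.03 m))); the robot touches nothing.
It fails at once if the press is overtightened: the platen pushed in by more than 8 mm (0.8 turn past contact) (value of joint platen above 0.008 m).
It fails at once if another stay leaves the magazine (its centre over 95 mm from the outlet or moved over 30 mm) ((horizontal distance between strip2_c and outlet above 0.095 m or distance of strip2_c from where it was at the start of the episode above 0.03 m) or (horizontal distance between strip3_c and outlet above 0.095 m or distance of strip3_c from where it was at the start of the episode above 0.03 m) or (horizontal distance between strip4_c and outlet above 0.095 m or distance of strip4_c from where it was at the start of the episode above 0.03 m)).
It fails at once if a bystander is shifted more than 25 mm or the bottle or hub tipped more than 0.35 rad (distance of any of oil, hub, spanner, tray from where it was at the start of the episode above 0.025 m or angle between any of oil, hub's own z axis and vertical above 0.35 rad).
It also fails if it takes over 72 s, if anything falls off the work surface, if the arm or the gripper's body presses on something with over 40 N, if the wrist force passes 120 N, or if a joint passes its speed limit or range.

ROBOT

A 6-joint arm with a two-finger parallel gripper is mounted at the origin on the work surface. World frame = base frame: x ahead of the robot, y to its left, z up, the work surface at z = 0. Lengths are in m, angles in rad, forces in N, time in s.
With the tool pointing down it reaches from about 0.3 to 0.95 m from the base axis. Payload 3.1 kg.
Tool frame: the origin (TCP) lies at the centre of the arm's flange, where the gripper is bolted on; the fingertips stand 173 mm ahead of it and the grasp point (between the pads) lies 155 mm ahead of it (ctrl.pinch_z is the x of the grasp point in the tool frame, in m); x points along the fingers, z is the direction in which the jaws open and shut, and the axes are right-handed (so a half turn about x gives the same grasp; the last joint's range is limited). The gripper opens to 85 mm and grips with 20 to 120 N. Pads are 22 mm wide; open, the fingers measure 114 mm over their backs; the gripper's body (76 mm by 85 mm) begins 54 mm behind the grasp point. The pads swing forward as they close: fully open they stand 13 mm farther back than shut.
Start: joints at [-1.236, 0.308, 1.634, -0, 1.2, -0.07], TCP at [0.246, -0.575, 0.405] pointing down, gripper open.
Joint ranges: [-3.06, 3.06], [-0.79, 1.96], [0.05, 2.63], [-1.19, 4.34], [0.05, 2.64], [-2.94, 2.94]. Speed limits (rad/s): [2.79, 2.79, 3.14, 3.14, 3.14, 3.14].

INTERFACE

Orientations are given as a unit quaternion [x, y, z, w].
In Python, from bench import ctrl, snapshot, spotter gives the robot as it stands.
- The arm moves only by the tool carry_out, never from a script. Its argument "plan" is a list of rows, each a list of 7 numbers: the shift along the tool's x, y, z in mm, then the turn, a rotation vector about the tool's x, y, z in rad, then the opening, from -1 (shut) to 1 (fully open). In form: [[x, y, z, rx, ry, rz, jaw], ...]. A call has 1 to 10 rows; each row shifts and turns the commanded pose from where the row before left it, along the tool's axes as they then stand; what a row does not reach is not made up. A row lasts 1/10 s, in which the tool goes at most 50 mm and 8.59 degrees, less where a joint would pass 70% of its speed; a pose out of reach is approached as far as the arm can. A call with a gripper value outside its range is refused whole. The fingers move at their own pace and stop on an object; "squeeze" is the grip in N (left out, the last holds). Time passes only in rows, so rows that do not move let the fingers close. It gives the time, the measured TCP pose, the force and the opening at its end, in the units of the state.
- ctrl.get_obs(): the state, without advancing time (a new reading comes with each control period).
- snapshot(name): name is "scene" or "top" or "wrist"; returns a dict with "image" (400x640x3 uint8, red, green, blue), "fx", "fy", "cx", "cy" (pixels), "extrinsics" (4x4, takes a point from world to camera coordinates). Camera axes: x right, y up, looking along -z (the intrinsics and any distortion apply to the point x, -y, -z); pixel columns grow to the right and rows downward; lengths in m; the calibration is good to about 2 mm. The wrist camera is an equidistant fisheye: a pixel r from the principal point sees the ray r / f radians off the axis. A picture is of the moment at which its call begins. There is no depth.
- ctrl.finish_job(): hands the job in, once; it reports no verdict.
Trained networks look in a picture, given as the dict that the camera call returned (one of the last four; its "shot" number tells which), for a name from the list of things; names that differ only in an ending like _2 or _b are one class to them, and where a whole thing is asked for, a point or a joint stands for the part that bears it (a point fixed in the world has none). Each returns a list of dicts, best first, with "confidence" (0 to 1); they miss things now and then, are a little off and sometimes report something else, mostly with a low value. They report only what shows in the picture. A call takes as long as a camera call. They do not tell look-alikes from the thing itself.
- spotter.look_for(picture, label): "point" ([row, column] in pixels, amid what is visible of it).
The state is a dict: "time_s": time; "qpos": joint angles; "qd": joint speeds; "joint_torque": joint torques, N m; "tool_pos": TCP position; "tool_rot": TCP orientation; "force": force on the tool from outside, world axes, zero at the start; "wrist_torque": the same for the moment, N m; "opening": finger opening in m.
Only numpy, scipy, OpenCV 4.12 (cv2) and the standard library are available. Lean on these libraries where they do the work, as an engineer would, in place of code of your own. Each camera call takes 0.05 s, during which the arm holds its last target.

## Working session

There is one attempt and no reset: what is moved stays moved. The work goes in short steps, Python scripts to look and compute and a tool call to move; the robot and the scene stay as the last step left them, time stands still between calls to the robot, and variables do not carry over. Pictures are saved under pics/ and viewed, and the job is handed in when it is done.

Besides the shell and the picture viewer there is one more tool, called after "Call:" as name([rows], argument=value, ...), one row to a line, values as JSON. carry_out: Moves the arm, as the interface text tells. Its arguments: {"type":"object","properties":{"plan":{"type":"array"},"squeeze":{"type":"number"}},"required":["plan"]}

```bash
ls; mkdir -p pics; cat > h.py <<'E'
import numpy as np, cv2
from bench import ctrl, snapshot, spotter
def save(p,name): cv2.imwrite('pics/'+name+'.png',cv2.cvtColor(p['image'],cv2.COLOR_RGB2BGR))
def ray(p,rc):
    E=np.array(p['extrinsics']);R=E[:3,:3];t=E[:3,3]
    v=np.array([(rc[1]-p['cx'])/p['fx'],-(rc[0]-p['cy'])/p['fy'],-1])
    return -R.T@t, R.T@(v/np.linalg.norm(v))
def onz(p,rc,z):
    o,d=ray(p,rc); return o+d*(z-o[2])/d[2]
def proj(p,X):
    E=np.array(p['extrinsics']);c=E[:3,:3]@np.array(X)+E[:3,3]
    return np.array([p['cy']-p['fy']*c[1]/-c[2], p['cx']+p['fx']*c[0]/-c[2]])
def tri(p1,a,p2,b):
    o1,d1=ray(p1,a);o2,d2=ray(p2,b)
    A=np.stack([d1,-d2],1);s=np.linalg.lstsq(A,o2-o1,rcond=None)[0]
    x=o1+s[0]*d1;y=o2+s[1]*d2
    return (x+y)/2,np.linalg.norm(x-y)
E
python3 - <<'E'
from h import *
import pickle
P={}
for n in ['scene','top']:
    p=snapshot(n);save(p,n+'0');P[n]=p
    print({k:v for k,v in p.items() if k!='image'})
    for l in ['press','crosshead','knob_grip','magazine','strip1_c','strip4_c','oil','hub','spanner','tray','gauge','platen','bed_top']:
        try: print(n,l,[(np.round(d['point']).tolist(),round(d['confidence'],2)) for d in spotter.look_for(p,l)][:4])
        except Exception as e: print(l,e)
pickle.dump(P,open('P.pkl','wb'))
print(ctrl.get_obs(),ctrl.pinch_z)
E
```

```text
pics
{'fx': 396.74267643920336, 'fy': 396.74267643920336, 'cx': 326.9796868789868, 'cy': 201.62835155291341, 'extrinsics': array([[ 0.2666317 ,  0.96378999, -0.00404923, -0.154269  ],
       [-0.53927181,  0.15266857,  0.82817765,  0.16078192],
       [ 0.79880752, -0.21863478,  0.56045105, -1.83597342],
       [ 0.        ,  0.        ,  0.        ,  1.        ]]), 'shot': 1}
scene press [([238.0, 261.0], 0.57), ([248.0, 190.0], 0.3)]
scene crosshead [([239.0, 260.0], 0.93)]
scene knob_grip []
scene magazine [([250.0, 391.0], 0.67)]
scene strip1_c []
scene strip4_c [([237.0, 388.0], 0.82), ([263.0, 444.0], 0.82), ([269.0, 344.0], 0.81)]
scene oil [([206.0, 312.0], 0.8)]
scene hub [([235.0, 326.0], 0.87)]
scene spanner [([248.0, 191.0], 0.75)]
scene tray [([212.0, 427.0], 0.79)]
scene gauge [([205.0, 314.0], 0.25), ([248.0, 389.0], 0.21)]
scene platen [([248.0, 265.0], 0.68), ([251.0, 392.0], 0.3)]
scene bed_top [([257.0, 267.0], 0.62)]
{'fx': 373.9648329360952, 'fy': 373.9648329360952, 'cx': 322.6776648677185, 'cy': 204.49375586102124, 'extrinsics': array([[-0.02655787, -0.99963048,
[... 715 characters left out ...]
 0.55)]
{'time_s': 1.4, 'qpos': array([-1.23570266e+00,  3.08132423e-01,  1.63381224e+00,  1.18380664e-05,
        1.19971069e+00, -6.96726292e-02]), 'qd': array([ 7.61890470e-04,  3.80836488e-04, -1.51274197e-03,  1.25992325e-03,
        3.49108932e-05, -3.61121010e-04]), 'joint_torque': array([ 4.72582124e-04, -4.15279412e+01, -2.77072066e+01, -9.40335690e-05,
        9.07964532e-04,  2.32410970e-07]), 'tool_pos': array([ 0.24612085, -0.57450361,  0.40464596]), 'tool_rot': array([ 0.38931079,  0.59031178, -0.38927767,  0.59028129]), 'force': array([-0.02526764,  0.49070695, -0.7010402 ]), 'wrist_torque': array([-0.03984304,  0.03653831,  0.02110493]), 'opening': 0.08561471245599668} 0.1547
```

```bash
python3 - <<'E'
import cv2
a=cv2.imread('pics/scene0.png');b=cv2.imread('pics/top0.png')
cv2.imwrite('pics/sc_crop.png',cv2.resize(a[150:310,150:480],None,fx=2.4,fy=2.4,interpolation=cv2.INTER_CUBIC))
cv2.imwrite('pics/top_crop.png',cv2.resize(b[130:300,150:480],None,fx=2.4,fy=2.4,interpolation=cv2.INTER_CUBIC))
E
```

```text
(no output)
```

View pics/scene0.png

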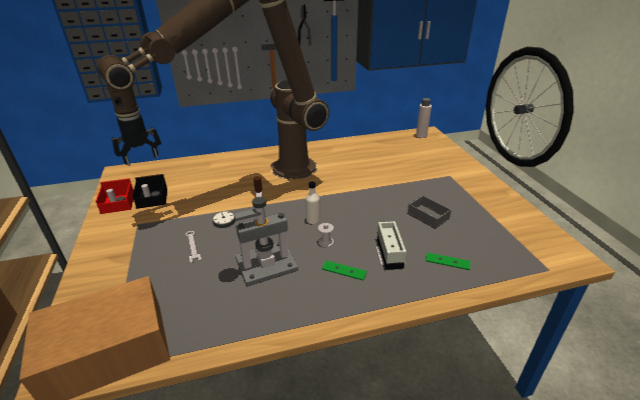

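View pics/top0.png

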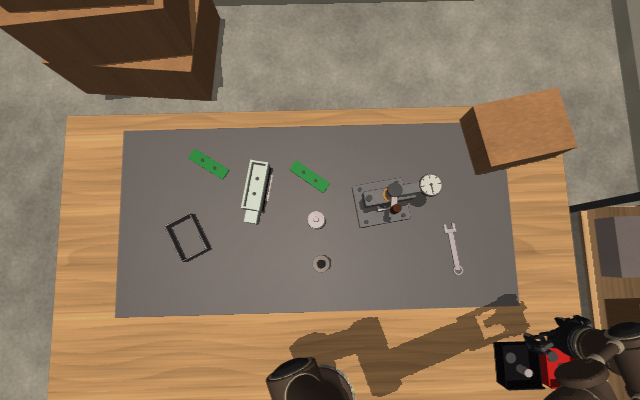

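```bash
ls pics
```

```text
sc_crop.png
scene0.png
top0.png
top_crop.png
```

View pics/sc_crop.png

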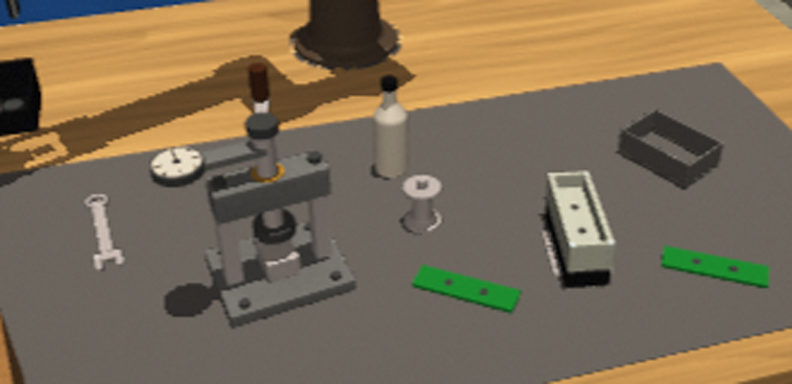

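View pics/top_crop.png

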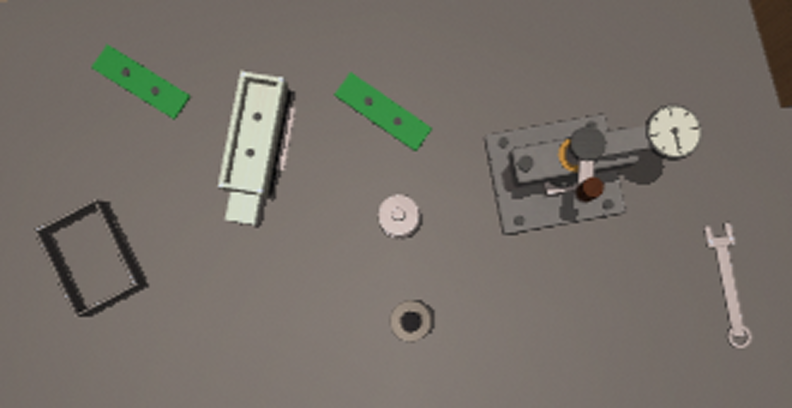

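```bash
python3 - <<'E'
import cv2
a=cv2.imread('pics/scene0.png');b=cv2.imread('pics/top0.png')
f=lambda im,r0,r1,c0,c1,s:cv2.resize(im[r0:r1,c0:c1],None,fx=s,fy=s,interpolation=cv2.INTER_CUBIC)
cv2.imwrite('pics/t_mag.png',f(b,150,235,230,290,7))
cv2.imwrite('pics/t_press.png',f(b,160,240,340,450,7))
cv2.imwrite('pics/s_press.png',f(a,165,290,200,310,4.8))
cv2.imwrite('pics/s_mag.png',f(a,210,280,365,415,8))
E
```

```text
(no output)
```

View pics/t_mag.png

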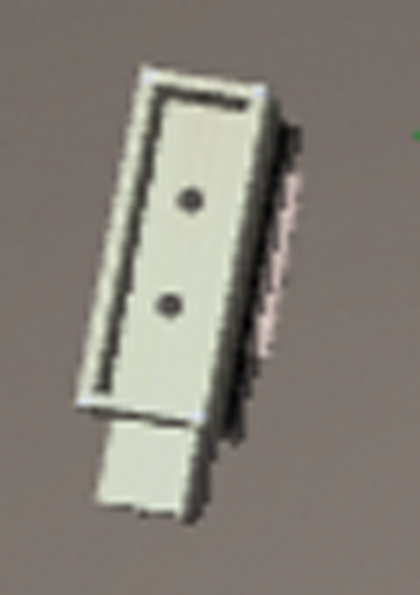

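View pics/t_press.png

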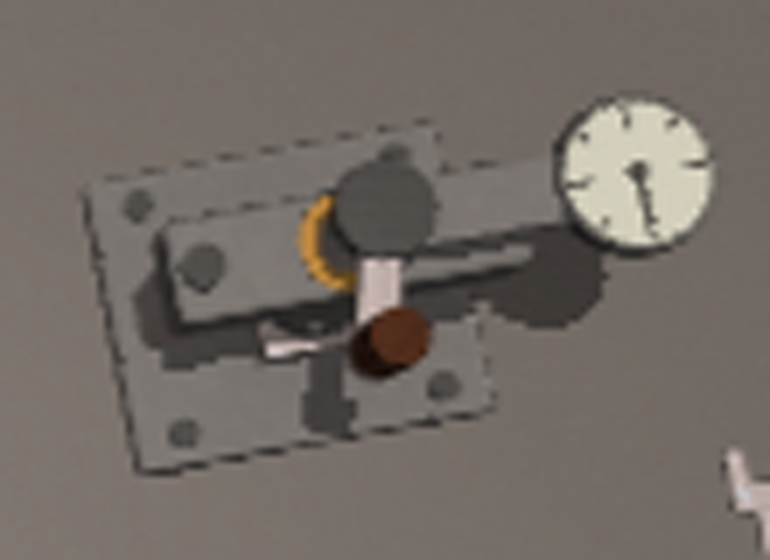

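View pics/s_press.png

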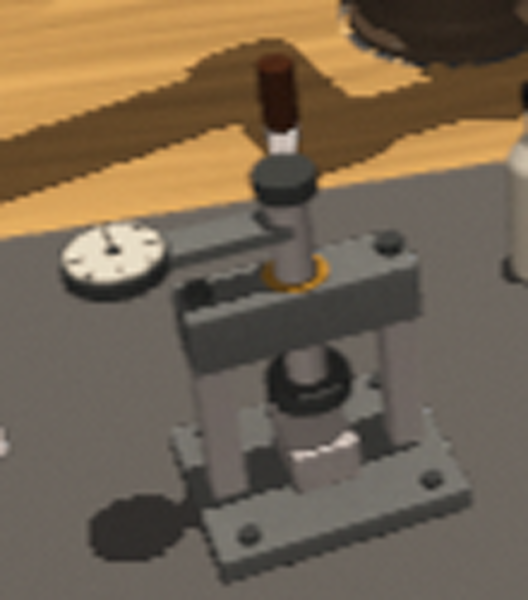

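View pics/s_mag.png

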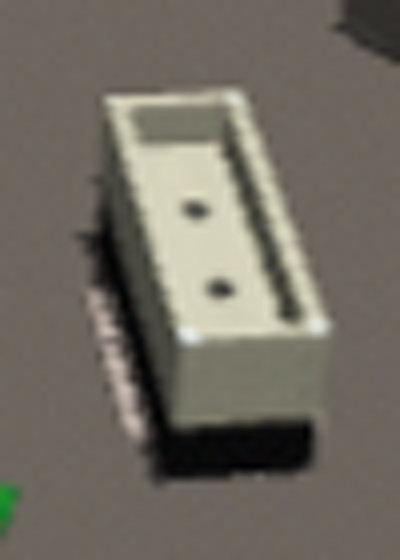

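```bash
cat > fit.py <<'E'
from h import *
import pickle
from scipy.optimize import least_squares
P=pickle.load(open('P.pkl','rb'))
def px(u,v,s,c0,r0): return np.array([(v+.5)/s-.5+r0,(u+.5)/s-.5+c0])
def fit(obs,x0,fixz=True):
    def res(q,full=False):
        c,s=np.cos(q[2]),np.sin(q[2]);r=[]
        for cam,rc,X in obs:
            w=[q[0]+c*X[0]-s*X[1],q[1]+s*X[0]+c*X[1],X[2]]
            r.append(proj(P[cam],w)-rc)
        return np.array(r) if full else np.ravel(r)
    f=least_squares(res,x0,loss='soft_l1');return f.x,res(f.x,True)
T=lambda u,v:px(u,v,7,230,150);S=lambda u,v:px(u,v,8,365,210)
mag=[('top',T(145,68),(.149,.03,.075)),('top',T(268,85),(.149,-.03,.075)),('top',T(78,405),(-.008,.03,.075)),('top',T(205,418),(-.008,-.03,.075)),
('scene',S(328,325),(.149,.03,.075)),('scene',S(180,338),(.149,-.03,.075)),('scene',S(107,97),(-.008,-.03,.075)),('scene',S(240,95),(-.008,.03,.075))]
m,r=fit(mag,[.7,.15,0]);print('mag',m.round(4));print(r.round(1).tolist())
e=[onz(P['top'],T(97,502),.036),onz(P['top'],T(183,513),.036)]
c,s=np.cos(m[2]),np.sin(m[2])
for x in e: d=x[:2]-m[:2];print('stay end',x.round(4),'mag frame',[round(c*d[0]+s*d[1],4),round(-s*d[0]+c*d[1],4)])
T=lambda u,v:px(u,v,7,340,160);S=lambda u,v:px(u,v,4.8,200,165)
pr=[('top',T(85,188),(.07,.085,.02)),('top',T(435,123),(.07,-.085,.02)),('top',T(140,470),(-.07,.085,.02)),('top',T(493,408),(-.07,-.085,.02)),
('top',T(160,228),(.022,.075,.175)),('top',T(180,322),(-.022,.075,.175)),
('scene',S(470,485),(.07,.085,.02)),('scene',S(222,560),(.07,-.085,.02)),('scene',S(187,322),(.022,-.075,.175)),('scene',S(418,258),(.022,.075,.175))]
q,r=fit(pr,[.7,-.2,0]);print('press',q.round(4));print(r.round(1).tolist())
g,err=tri(P['top'],T(638,172),P['scene'],S(115,252));print('gauge',g.round(4),err)
k,err=tri(P['top'],T(400,335),P['scene'],S(277,62));print('knob top',k.round(4),err)
for nm,z,sc,tp in [('oil',.165,(184,312),(263,321)),('hub',.08,(227,326),(220,316))]:
    print(nm, onz(P['top'],tp,z).round(3), onz(P['scene'],sc,z).round(3))
print('tray',onz(P['top'],(238,187),.045).round(3),'spanner',onz(P['top'],(248,455),.0).round(3))
c,s=np.cos(q[2]),np.sin(q[2])
for n,w in (('gauge',g),('knob',k)):
    d=w[:2]-q[:2];print(n,'press frame',[round(c*d[0]+s*d[1],4),round(-s*d[0]+c*d[1],4)])
E
python3 fit.py
```

```text
mag [ 0.6074  0.2027 -0.1884]
[[-0.1, -0.8], [0.5, 0.2], [-0.0, -0.6], [1.2, 0.1], [1.5, 0.2], [1.0, -0.3], [0.6, -0.6], [-0.1, 0.0]]
stay end [0.565  0.2311 0.036 ] mag frame [np.float64(-0.0469), np.float64(0.02)]
stay end [0.5589 0.1916 0.036 ] mag frame [np.float64(-0.0455), np.float64(-0.02)]
press [ 0.6176 -0.2167  0.1547]
[[-0.2, -0.4], [0.1, -0.2], [1.1, -0.1], [0.6, 0.4], [-0.4, -0.2], [1.1, -0.0], [0.4, 0.4], [1.0, -0.4], [0.6, -0.3], [1.1, 0.2]]
gauge [ 0.6357 -0.3218  0.226 ] 0.0018686151094846797
knob top [ 0.5644 -0.2094  0.2981] 0.0019312645328673716
oil [ 0.428 -0.015  0.165] [ 0.433 -0.014  0.165]
hub [ 0.559 -0.003  0.08 ] [ 0.578 -0.003  0.08 ]
tray [0.516 0.408 0.045] spanner [ 0.462 -0.458 -0.   ]
gauge press frame [np.float64(0.0016), np.float64(-0.1066)]
knob press frame [np.float64(-0.0515), np.float64(0.0154)]
```

```bash
cat >> h.py <<'E'
from scipy.spatial.transform import Rotation as Ro
MAG=np.array([.6074,.2027]);MY=-.1884;PR=np.array([.6176,-.2167]);PY=.1547
GP=.155
def Rt(yaw,t,sgn=1):
    x=np.array([np.cos(yaw)*np.cos(t),np.sin(yaw)*np.cos(t),-np.sin(t)]);z=sgn*np.array([-np.sin(yaw),np.cos(yaw),0])
    return Ro.from_matrix(np.stack([x,np.cross(z,x),z],1))
def fr(o,yaw,x,y): return np.array([o[0]+np.cos(yaw)*x-np.sin(yaw)*y,o[1]+np.sin(yaw)*x+np.cos(yaw)*y])
def state():
    o=ctrl.get_obs();R=Ro.from_quat(o['tool_rot']);p=np.array(o['tool_pos'])
    print('t',o['time_s'],'tcp',p.round(4),'pinch',(p+R.apply([GP,0,0])).round(4),'x',R.apply([1,0,0]).round(3),'z',R.apply([0,0,1]).round(3),'q',np.round(o['qpos'],2),'F',np.round(o['force'],1),'op',round(o['opening'],4))
    return p,R
def go(pinch,R1=None):
    p,R=state(); R1=R1 or R
    tgt=np.array(pinch)-R1.apply([GP,0,0])
    print('-> tcp',tgt.round(4),'shift tool mm',(R.inv().apply(tgt-p)*1e3).round(1),'| in target axes',(R1.inv().apply(tgt-p)*1e3).round(1),'rotvec',(R.inv()*R1).as_rotvec().round(3))
E
python3 - <<'E'
from h import *
for s in (1,-1):
    for t in (45,55):
        go([*fr(MAG,MY,-.033,0),.15],Rt(MY,np.radians(t),s))
for z in (.15,.033): print([*fr(MAG,MY,-.033,0),z])
E
```

```text
t 1.4 tcp [ 0.2461 -0.5745  0.4046] pinch [ 0.2461 -0.5745  0.2496] x [-0.  0. -1.] z [ 0.394 -0.919 -0.   ] q [-1.24  0.31  1.63  0.    1.2  -0.07] F [-0.   0.5 -0.7] op 0.0856
-> tcp [0.4673 0.2294 0.2596] shift tool mm [ 145.1  519.9 -651.8] | in target axes [149.7  55.4 831.1] rotvec [-2.381 -0.986 -0.301]
t 1.4 tcp [ 0.2461 -0.5745  0.4046] pinch [ 0.2461 -0.5745  0.2496] x [-0.  0. -1.] z [ 0.394 -0.919 -0.   ] q [-1.24  0.31  1.63  0.    1.2  -0.07] F [-0.   0.5 -0.7] op 0.0856
-> tcp [0.4877 0.2255 0.277 ] shift tool mm [ 127.7  537.1 -640.3] | in target axes [154.7   1.6 831.1] rotvec [-2.447 -0.772 -0.236]
t 1.4 tcp [ 0.2461 -0.5745  0.4046] pinch [ 0.2461 -0.5745  0.2496] x [-0.  0. -1.] z [ 0.394 -0.919 -0.   ] q [-1.24  0.31  1.63  0.    1.2  -0.07] F [-0.   0.5 -0.7] op 0.0856
-> tcp [0.4673 0.2294 0.2596] shift tool mm [ 145.1  519.9 -651.8] | in target axes [ 149.7  -55.4 -831.1] rotvec [ 0.562 -0.233  0.762]
t 1.4 tcp [ 0.2461 -0.5745  0.4046] pinch [ 0.2461 -0.5745  0.2496] x [-0.  0. -1.] z [ 0.394 -0.919 -0.   ] q [-1.24  0.31  1.63  0.    1.2  -0.07] F [-0.   0.5 -0.7] op 0.0856
-> tcp [0.4877 0.2255 0.277 ] shift tool mm [ 127.7  537.1 -640.3] | in target axes [ 154.7   -1.6 -831.1] rotvec [ 0.574 -0.181  0.593]
[np.float64(0.57498392997558), np.float64(0.20888048575533488), 0.15]
[np.float64(0.57498392997558), np.float64(0.20888048575533488), 0.033]
```

Call:
carry_out([
  [0,24,-34,0,0,0,0.5],
  [0,24,-34,0,0,0,0.5],
  [0,24,-34,0,0,0,0.5],
  [0,24,-34,0,0,0,0.5],
  [0,24,-34,0,0,0,0.5],
  [0,24,-34,0,0,0,0.5],
  [0,24,-34,0,0,0,0.5],
  [0,24,-34,0,0,0,0.5],
  [0,24,-34,0,0,0,0.5],
  [0,24,-34,0,0,0,0.5],
])

```text
time_s: 2.4
tool_pos: [0.3328, -0.1659, 0.405]
tool_rot: [0.39, 0.59, -0.389, 0.591]
force: [0.7, -0.3, -0.3]
opening: 0.064
```

Call:
carry_out([
  [0,24,-34,0,0,0,0.5],
  [0,24,-34,0,0,0,0.5],
  [0,24,-34,0,0,0,0.5],
  [0,24,-34,0,0,0,0.5],
  [0,24,-34,0,0,0,0.5],
  [0,24,-34,0,0,0,0.5],
  [0,24,-34,0,0,0,0.5],
  [0,24,-34,0,0,0,0.5],
  [0,24,-34,0,0,0,0.5],
  [0,24,-34,0,0,0,0.5],
])

```text
time_s: 3.4
tool_pos: [0.4195, 0.2415, 0.405]
tool_rot: [0.389, 0.59, -0.389, 0.591]
force: [0.0, -0.3, -0.7]
opening: 0.0641
```

Call:
carry_out([
  [0,0,0,0.07,-0.029,0.095,0.5],
  [0,0,0,0.07,-0.029,0.095,0.5],
  [0,0,0,0.07,-0.029,0.095,0.5],
  [0,0,0,0.07,-0.029,0.095,0.5],
  [0,0,0,0.07,-0.029,0.095,0.5],
  [0,0,0,0.07,-0.029,0.095,0.5],
  [0,0,0,0.07,-0.029,0.095,0.5],
  [0,0,0,0.07,-0.029,0.095,0.5],
  [0,0,0,0,0,0,0.5],
])

```text
time_s: 4.3
tool_pos: [0.4195, 0.2387, 0.4056]
tool_rot: [0.67, 0.217, -0.333, 0.627]
force: [-0.2, -1.1, 0.0]
opening: 0.0643
```

```bash
python3 - <<'E'
from h import *
go([*fr(MAG,MY,-.033,0),.12],Rt(MY,np.radians(45),-1))
E
```

```text
t 4.3 tcp [0.4195 0.2387 0.4056] pinch [0.5255 0.2191 0.2942] x [ 0.684 -0.126 -0.719] z [-0.173 -0.985  0.008] q [ 0.57 -0.07  2.15 -0.89  0.66  2.92] F [-0.2 -1.1  0. ] op 0.0643
-> tcp [0.4673 0.2294 0.2296] shift tool mm [160.4 -87.3  -0.6] | in target axes [ 1.589e+02 -9.000e+01  1.000e-01] rotvec [ 0.016 -0.004  0.017]
```

Call:
carry_out([
  [0,0,0,-0.143,0,0,0.5],
  [0,0,0,-0.143,0,0,0.5],
  [0,0,0,-0.143,0,0,0.5],
  [0,0,0,-0.143,0,0,0.5],
  [0,0,0,-0.143,0,0,0.5],
  [0,0,0,-0.143,0,0,0.5],
  [0,0,0,-0.143,0,0,0.5],
  [0,0,0,-0.143,0,0,0.5],
  [0,0,0,-0.143,0,0,0.5],
  [0,0,0,-0.143,0,0,0.5],
])

```text
time_s: 5.3
tool_pos: [0.4203, 0.2385, 0.4062]
tool_rot: [0.095, 0.384, -0.109, 0.912]
force: [-0.5, 0.5, -0.6]
opening: 0.0643
```

Call:
carry_out([
  [0,0,0,-0.143,0,0,0.5],
  [0,0,0,-0.143,0,0,0.5],
  [0,0,0,-0.143,0,0,0.5],
  [0,0,0,-0.143,0,0,0.5],
  [0,0,0,-0.143,0,0,0.5],
  [0,0,0,-0.143,0,0,0.5],
  [0,0,0,-0.143,0,0,0.5],
  [0,0,0,-0.143,0,0,0.5],
  [0,0,0,-0.143,0,0,0.5],
  [0,0,0,-0.143,0,0,0.5],
])

```text
time_s: 6.3
tool_pos: [0.4203, 0.2385, 0.4062]
tool_rot: [-0.526, 0.361, 0.169, 0.751]
force: [0.0, -0.3, 0.9]
opening: 0.0641
```

Call:
carry_out([
  [0,0,0,-0.143,0,0,0.5],
  [0,0,0,-0.143,0,0,0.5],
  [0,0,0,0,0,0,0.5],
])

```text
time_s: 6.6
tool_pos: [0.4203, 0.2385, 0.4062]
tool_rot: [-0.626, 0.334, 0.218, 0.67]
force: [-0.1, 0.3, -0.1]
opening: 0.0638
```

```bash
python3 - <<'E'
from h import *
go([*fr(MAG,MY,-.033,0),.12],Rt(MY,np.radians(45),1))
p=snapshot('wrist');save(p,'w1');print(p['fx'],p['cx'],p['cy'])
for l in ('strip1_c','strip4_c'): print([(np.round(d['point']).tolist(),round(d['confidence'],2)) for d in spotter.look_for(p,l)][:4])
E
```

```text
t 6.6 tcp [0.4203 0.2385 0.4062] pinch [0.5261 0.219  0.2946] x [ 0.682 -0.126 -0.72 ] z [ 0.174  0.985 -0.007] q [ 0.57 -0.07  2.14 -0.88  0.66 -0.22] F [-0.1  0.3 -0.1] op 0.0638
-> tcp [0.4673 0.2294 0.2296] shift tool mm [160.4  88.    0.5] | in target axes [ 1.587e+02  9.100e+01 -1.000e-01] rotvec [ 0.014  0.004 -0.018]
309.70691628693146 317.4663087161363 203.37128723186078
[([48.0, 321.0], 0.6)]
[([127.0, 214.0], 0.96), ([126.0, 427.0], 0.68), ([121.0, 316.0], 0.57)]
```

View pics/w1.png

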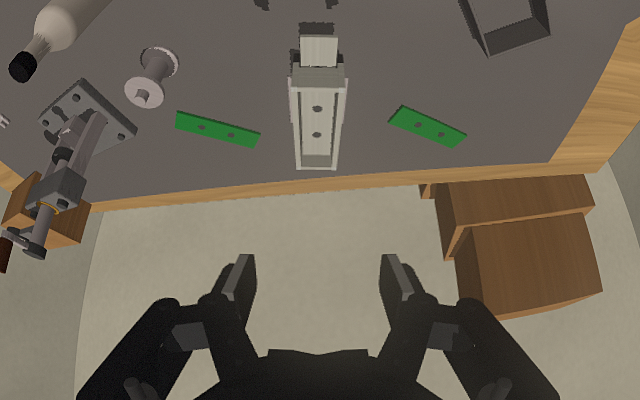

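Call:
carry_out([
  [0,0,0,0.014,0.004,-0.018,0.5],
  [31.3,18.6,0,0,0,0,0.5],
  [31.3,18.6,0,0,0,0,0.5],
  [31.3,18.6,0,0,0,0,0.5],
  [31.3,18.6,0,0,0,0,0.5],
  [31.3,18.6,0,0,0,0,0.5],
  [0,0,0,0,0,0,0.5],
])

```text
time_s: 7.45
tool_pos: [0.4747, 0.2373, 0.2683]
tool_rot: [-0.614, 0.359, 0.228, 0.665]
force: [-0.0, 0.0, -0.2]
opening: 0.0636
```

```bash
python3 - <<'E'
from h import *
go([*fr(MAG,MY,-.036,0),.032],Rt(MY,np.radians(45),1))
p=snapshot('wrist');save(p,'w2')
p=snapshot('scene');cv2.imwrite('pics/s2.png',cv2.resize(p['image'][130:290,250:470,::-1],None,fx=3.5,fy=3.5))
E
```

```text
t 7.45 tcp [0.4747 0.2373 0.2683] pinch [0.5737 0.2159 0.1511] x [ 0.639 -0.138 -0.757] z [ 0.197  0.98  -0.012] q [ 0.5   0.25  2.12 -1.19  0.48  0.14] F [-0.   0.  -0.2] op 0.0636
-> tcp [0.4644 0.23   0.1416] shift tool mm [90.3 89.5 -7.6] | in target axes [83.4 95.8 -9.1] rotvec [ 0.001 -0.016 -0.073]
```

View pics/w2.png

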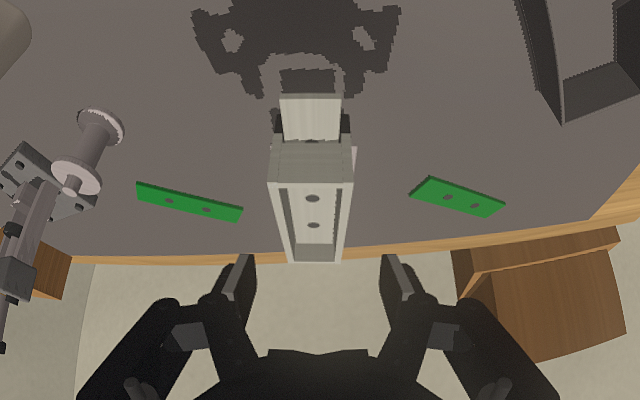

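View pics/s2.png

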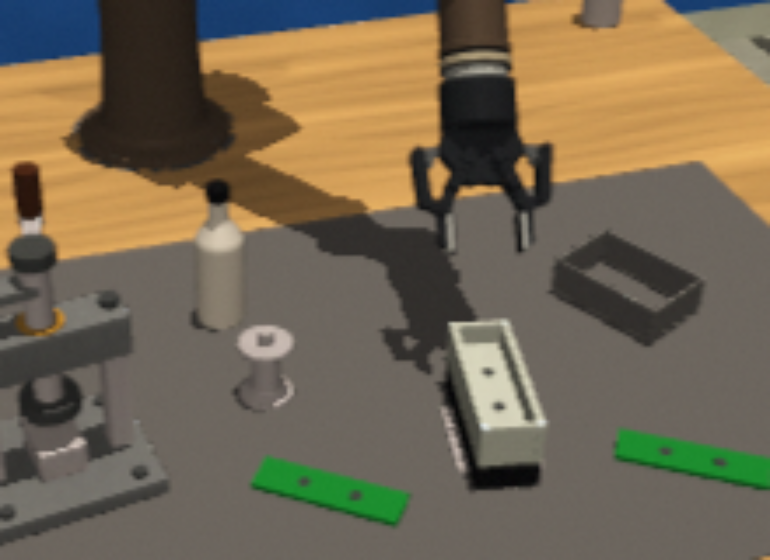

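```bash
python3 - <<'E'
from h import *
go([*fr(MAG,MY,-.036,0),.12],Rt(MY,np.radians(65),1))
E
```

```text
t 7.55 tcp [0.4744 0.2376 0.2706] pinch [0.5739 0.2164 0.1537] x [ 0.642 -0.137 -0.754] z [ 0.196  0.981 -0.011] q [ 0.5   0.25  2.12 -1.19  0.48  0.14] F [ 0.3 -0.2 -0.3] op 0.0641
-> tcp [0.5077 0.2217 0.2605] shift tool mm [ 31.2 -20.3  -8.9] | in target axes [ 24.3 -28.1  -9.4] rotvec [-0.001 -0.014  0.28 ]
```

Call:
carry_out([
  [15,-10,-4.5,0,-0.007,0.14,0.5],
  [15,-10,-4.5,0,-0.007,0.14,0.5],
  [0,0,0,0,0,0,0.5],
])

```text
time_s: 7.85
tool_pos: [0.4943, 0.2267, 0.2656]
tool_rot: [-0.583, 0.409, 0.28, 0.644]
force: [0.6, 0.4, 0.3]
opening: 0.0642
```

```bash
python3 - <<'E'
from h import *
go([*fr(MAG,MY,-.036,0),.032],Rt(MY,np.radians(65),1))
E
```

```text
t 7.85 tcp [0.4943 0.2267 0.2656] pinch [0.5731 0.2086 0.1334] x [ 0.509 -0.117 -0.853] z [ 0.201  0.979 -0.014] q [ 0.43  0.27  2.06 -0.77  0.48 -0.3 ] F [0.6 0.4 0.3] op 0.0642
-> tcp [0.5077 0.2217 0.1725] shift tool mm [86.8 36.5 -0.9] | in target axes [90.3 26.5 -2.4] rotvec [-0.006 -0.019  0.113]
```

Call:
carry_out([
  [0,0,0,-0.006,-0.019,0.113,0.5],
  [22.6,6.6,-0.6,0,0,0,0.5],
  [22.6,6.6,-0.6,0,0,0,0.5],
  [0,0,0,0,0,0,0.5],
])

```text
time_s: 8.25
tool_pos: [0.4987, 0.2227, 0.2152]
tool_rot: [-0.564, 0.433, 0.315, 0.628]
force: [-0.7, 0.4, -0.2]
opening: 0.0641
```

```bash
python3 - <<'E'
from h import *
go([*fr(MAG,MY,-.036,0),.032],Rt(MY,np.radians(65),1))
p=snapshot('wrist');save(p,'w3')
E
```

```text
t 8.25 tcp [0.4987 0.2227 0.2152] pinch [0.5646 0.2082 0.0757] x [ 0.425 -0.093 -0.9  ] z [ 0.188  0.982 -0.013] q [ 0.41  0.37  2.05 -0.65  0.43 -0.42] F [-0.7  0.4 -0.2] op 0.0641
-> tcp [0.5077 0.2217 0.1725] shift tool mm [42.4 10.4  1.3] | in target axes [42.5  9.9  0.8] rotvec [ 0.005 -0.012  0.014]
```

View pics/w3.png

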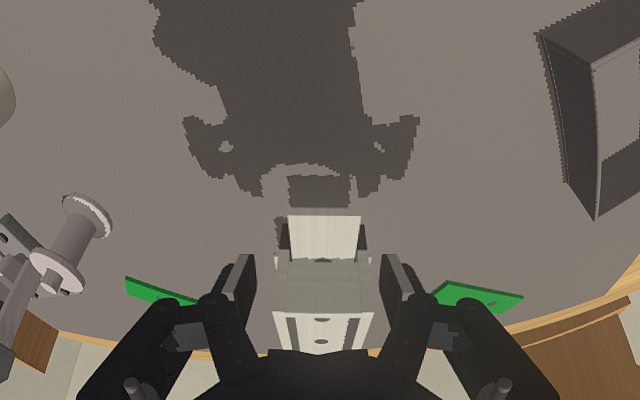

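Call:
carry_out([
  [21.2,5,1,0.005,-0.012,0.014,0.5],
  [21.2,5,1,0,0,0,0.5],
  [0,0,0,0,0,0,0.5],
])

```text
time_s: 8.6
tool_pos: [0.5092, 0.2234, 0.1739]
tool_rot: [-0.558, 0.433, 0.322, 0.63]
force: [-0.6, -1.0, -0.0]
opening: 0.0641
```

```bash
python3 - <<'E'
from h import *
go([*fr(MAG,MY,-.036,0),.032],Rt(MY,np.radians(65),1))
p=snapshot('wrist');save(p,'w4')
E
```

```text
t 8.6 tcp [0.5092 0.2234 0.1739] pinch [0.5738 0.2114 0.0335] x [ 0.417 -0.077 -0.906] z [0.187 0.982 0.002] q [ 0.4   0.46  2.03 -0.72  0.36 -0.35] F [-0.6 -1.  -0. ] op 0.0641
-> tcp [0.5077 0.2217 0.1725] shift tool mm [ 0.8  1.7 -1.9] | in target axes [ 0.8  1.7 -1.9] rotvec [-0.001  0.002  0.001]
```

View pics/w4.png

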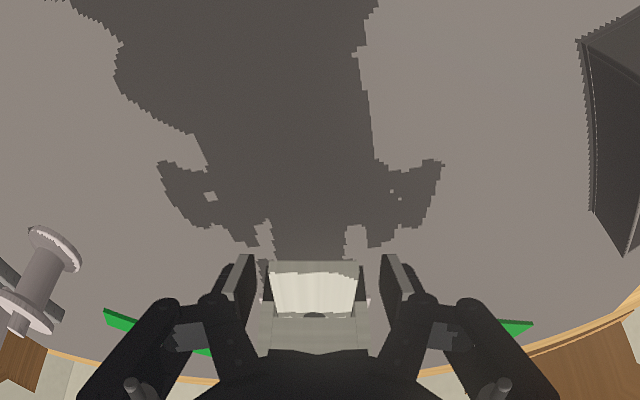

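Call:
carry_out([
  [0,1,-2,0,0,0,0.5],
  [0,0,0,0,0,0,-0.3],
  [0,0,0,0,0,0,-0.6],
  [0,0,0,0,0,0,-1],
  [0,0,0,0,0,0,-1],
  [0,0,0,0,0,0,-1],
  [0,0,0,0,0,0,-1],
], squeeze=70)

```text
time_s: 9.35
tool_pos: [0.5089, 0.2219, 0.1757]
tool_rot: [-0.558, 0.432, 0.321, 0.632]
force: [-3.9, -0.1, 8.4]
opening: 0.0382
```

```bash
python3 - <<'E'
from h import *
state()
p=snapshot('wrist');save(p,'w5')
E
```

```text
t 9.35 tcp [0.5089 0.2219 0.1757] pinch [0.574  0.2102 0.0355] x [ 0.42  -0.076 -0.904] z [0.187 0.982 0.005] q [ 0.39  0.46  2.03 -0.72  0.36 -0.35] F [-3.9 -0.1  8.4] op 0.0382
```

View pics/w5.png

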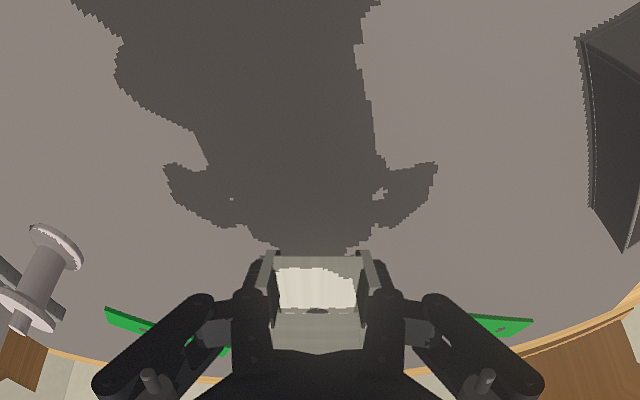

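Call:
carry_out([
  [-2.6,5.4,0,0,0,0,-1],
  [-5.1,10.9,0,0,0,0,-1],
  [-5.1,10.9,0,0,0,0,-1],
  [-5.1,10.9,0,0,0,0,-1],
])

```text
time_s: 9.8
tool_pos: [0.4687, 0.2302, 0.1757]
tool_rot: [-0.558, 0.431, 0.322, 0.632]
force: [5.2, -0.5, 0.1]
opening: 0.0378
```

```bash
python3 - <<'E'
from h import *
state()
p=snapshot('top');cv2.imwrite('pics/t6.png',cv2.resize(p['image'][140:280,200:330,::-1],None,fx=4.2,fy=4.2,interpolation=cv2.INTER_CUBIC))
p=snapshot('wrist');save(p,'w6')
E
```

```text
t 9.8 tcp [0.4687 0.2302 0.1757] pinch [0.5341 0.2187 0.0357] x [ 0.422 -0.074 -0.904] z [0.186 0.982 0.007] q [ 0.44  0.42  2.1  -0.8   0.35 -0.22] F [ 5.2 -0.5  0.1] op 0.0378
```

View pics/w6.png

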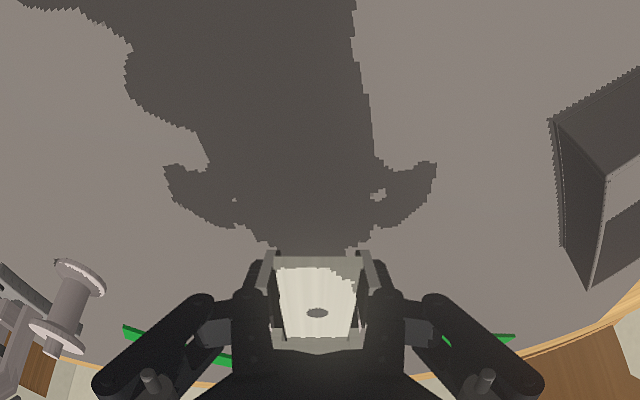

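View pics/t6.png

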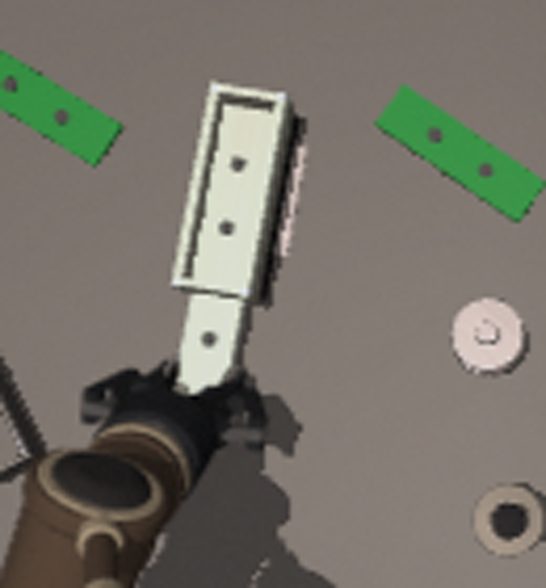

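Call:
carry_out([
  [-5.1,10.9,0,0,0,0,-1],
  [-5.1,10.9,0,0,0,0,-1],
  [-5.1,10.9,0,0,0,0,-1],
  [-5.1,10.9,0,0,0,0,-1],
  [-5.1,10.9,0,0,0,0,-1],
  [-5.1,10.9,0,0,0,0,-1],
  [-5.1,10.9,0,0,0,0,-1],
  [0,0,0,0,0,0,-1],
])

```text
time_s: 10.7
tool_pos: [0.3829, 0.2449, 0.1733]
tool_rot: [-0.558, 0.434, 0.323, 0.63]
force: [-0.3, -0.5, -1.3]
opening: 0.0385
```

```bash
python3 - <<'E'
from h import *
state()
p=snapshot('top');cv2.imwrite('pics/t7.png',cv2.resize(p['image'][140:280,200:330,::-1],None,fx=4.2,fy=4.2,interpolation=cv2.INTER_CUBIC))
p=snapshot('scene');cv2.imwrite('pics/s7.png',cv2.resize(p['image'][130:290,250:470,::-1],None,fx=3.5,fy=3.5))
E
```

```text
t 10.7 tcp [0.3829 0.2449 0.1733] pinch [0.4473 0.233  0.0328] x [ 0.416 -0.077 -0.906] z [0.187 0.982 0.002] q [ 0.56  0.34  2.24 -0.92  0.37  0.02] F [-0.3 -0.5 -1.3] op 0.0385
```

View pics/s7.png

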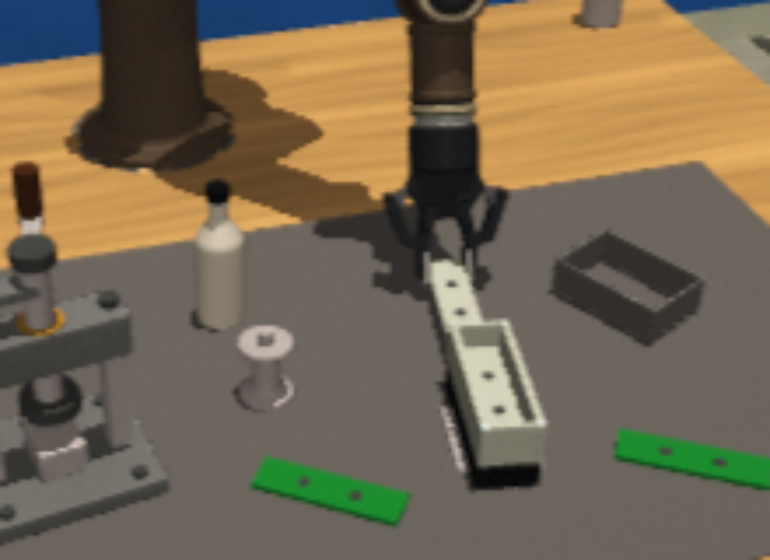

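View pics/t7.png

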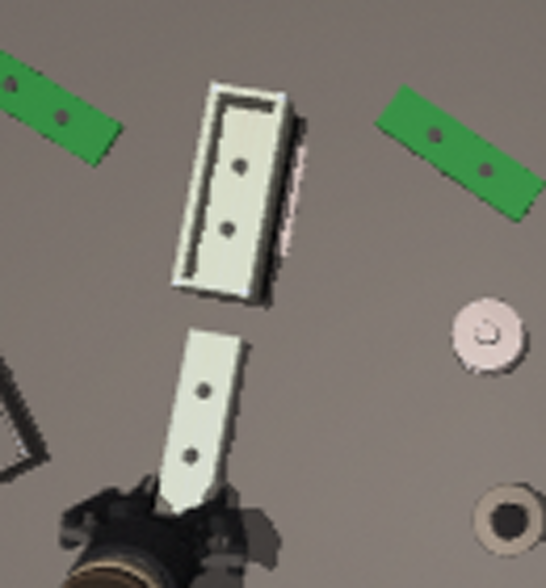

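```bash
python3 - <<'E'
from h import *
import pickle
P=pickle.load(open('P.pkl','rb'))['top']
f=lambda u,v:((v+.5)/4.2-.5+140,(u+.5)/4.2-.5+200)
A=[onz(P,f(*q),.036) for q in ((192,328),(245,337),(204,391),(190,456))]
e=(A[0]+A[1])/2; m=(A[2]+A[3])/2;d=A[2]-A[3]
print(A,'end mid',e,'marks mid',m,'spacing',np.linalg.norm(d),'yaw',np.arctan2(d[1],d[0]), 'end-mid',np.linalg.norm(e-m), np.arctan2((e-m)[1],(e-m)[0]))
p,R=state();g=p+R.apply([GP,0,0]);c=e[:2]-.07*np.array([np.cos(MY),np.sin(MY)])
for q in (c,m[:2]):
    dd=q-g[:2];print('pinch->centre along',dd@[np.cos(MY),np.sin(MY)],'lat',dd@[-np.sin(MY),np.cos(MY)])
E
```

```text
[array([0.57643621, 0.22499214, 0.036     ]), array([0.56844357, 0.18438711, 0.036     ]), array([0.52786607, 0.215755  , 0.036     ]), array([0.4788365 , 0.22632321, 0.036     ])] end mid [0.57243989 0.20468963 0.036     ] marks mid [0.50335128 0.22103911 0.036     ] spacing 0.05015561303121128 yaw -0.2122995141181022 end-mid 0.0709967680536498 -0.2323704147968074
t 10.8 tcp [0.3845 0.2453 0.1739] pinch [0.4492 0.2336 0.0335] x [ 0.418 -0.076 -0.905] z [0.187 0.982 0.004] q [ 0.56  0.34  2.24 -0.92  0.37  0.02] F [0.2 0.2 0. ] op 0.0381
pinch->centre along 0.05642131246908336 lat -0.005283714318088096
pinch->centre along 0.05549316584090386 lat -0.0021629628132066483
```

Call:
carry_out([
  [-12,-6,0,0,0,0,-1],
  [-25.4,-11.9,0,0,0,0,-1],
  [-25.4,-11.9,0,0,0,0,-1],
  [-25.4,-11.9,0,0,0,0,-1],
  [-25.4,-11.9,0,0,0,0,-1],
  [-25.4,-11.9,0,0,0,0,-1],
  [-25.4,-11.9,0,0,0,0,-1],
  [-12,-6,0,-0.103,-0.049,0,-1],
  [0,0,0,-0.103,-0.049,0,-1],
  [0,0,0,-0.103,-0.049,0,-1],
])

```text
time_s: 11.8
tool_pos: [0.3856, 0.2444, 0.3704]
tool_rot: [0.624, -0.329, -0.425, -0.568]
force: [-0.5, -0.2, -1.4]
opening: 0.0383
```

```bash
python3 - <<'E'
from h import *
go([*fr(PR,PY,-.19,0),.23],Rt(PY,np.radians(65),1))
E
```

```text
t 11.8 tcp [0.3856 0.2444 0.3704] pinch [0.4511 0.2557 0.2303] x [ 0.422  0.073 -0.904] z [-0.158  0.987  0.006] q [ 0.51 -0.08  2.18 -0.24  0.64 -1.05] F [-0.5 -0.2 -1.4] op 0.0383
-> tcp [ 0.3651 -0.2561  0.3705] shift tool mm [ -45.3   88.2 -491. ] | in target axes [ -41.3   88.2 -491.3] rotvec [0.    0.007 0.006]
```

Call:
carry_out([
  [-1.5,3,-17,0,0,0,-1],
  [-3,6.3,-35,0,0,0,-1],
  [-3,6.3,-35,0,0,0,-1],
  [-3,6.3,-35,0,0,0,-1],
  [-3,6.3,-35,0,0,0,-1],
  [-3,6.3,-35,0,0,0,-1],
  [-3,6.3,-35,0,0,0,-1],
  [-3,6.3,-35,0,0,0,-1],
  [-3,6.3,-35,0,0,0,-1],
  [-3,6.3,-35,0,0,0,-1],
])

```text
time_s: 12.8
tool_pos: [0.3703, -0.0957, 0.368]
tool_rot: [0.623, -0.331, -0.424, -0.568]
force: [0.1, 0.3, -0.5]
opening: 0.0384
```

Call:
carry_out([
  [-3,6.3,-35,0,0,0,-1],
  [-3,6.3,-35,0,0,0,-1],
  [-3,6.3,-35,0,0,0,-1],
  [-3,6.3,-35,0,0,0,-1],
  [-1.5,3,-19,0,0.007,0.006,-1],
  [0,0,0,0,0,0,-1],
])

```text
time_s: 13.4
tool_pos: [0.3641, -0.2589, 0.3674]
tool_rot: [0.623, -0.336, -0.422, -0.566]
force: [0.9, 1.4, -0.2]
opening: 0.038
```

```bash
python3 - <<'E'
from h import *
go([*fr(PR,PY,-.165,0),.075],Rt(PY,np.radians(65),1))
p=snapshot('top');cv2.imwrite('pics/t8.png',cv2.resize(p['image'][140:290,330:460,::-1],None,fx=4,fy=4,interpolation=cv2.INTER_CUBIC))
p=snapshot('scene');cv2.imwrite('pics/s8.png',cv2.resize(p['image'][130:290,190:340,::-1],None,fx=3.7,fy=3.7,interpolation=cv2.INTER_CUBIC))
p=snapshot('wrist');save(p,'w8')
E
```

```text
t 13.4 tcp [ 0.3641 -0.2589  0.3674] pinch [ 0.4287 -0.2497  0.2269] x [ 0.417  0.059 -0.907] z [-0.146  0.989 -0.003] q [-0.83 -0.07  2.17  0.48  0.85 -2.84] F [ 0.9  1.4 -0.2] op 0.038
-> tcp [ 0.3898 -0.2522  0.2155] shift tool mm [149.   40.    3.2] | in target axes [148.9  40.2   2.6] rotvec [-0.006 -0.006 -0.001]
```

View pics/s8.png

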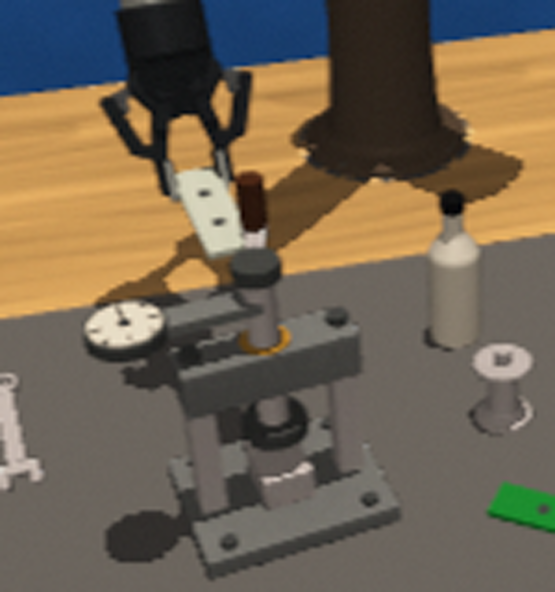

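View pics/t8.png

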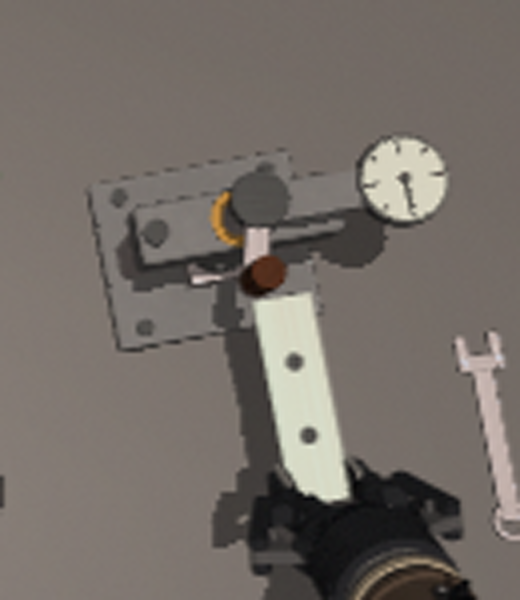

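View pics/w8.png

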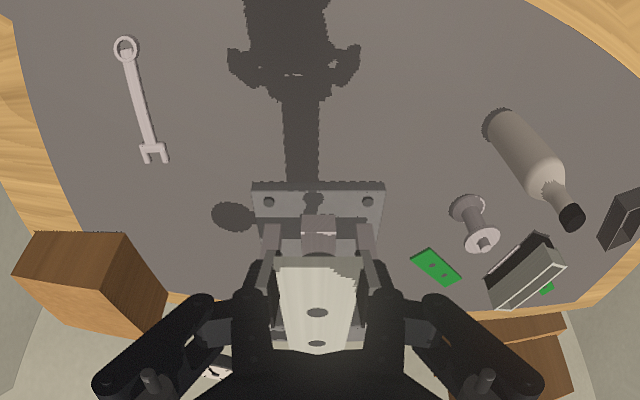

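```bash
python3 - <<'E'
import cv2
from h import *
import pickle
P=pickle.load(open('P.pkl','rb'));s=P['scene']
for z in (.050,.053,.056):
  for y in (-.022,.022):
    r,c=proj(s,[*fr(PR,PY,.03,y),z]);print(z,y,((c-200+.5)*4.8-.5).round(1),((r-165+.5)*4.8-.5).round(1))
cv2.imwrite('pics/s_bed.png',cv2.resize(s['image'][225:270,245:290,::-1],None,fx=13,fy=13,interpolation=cv2.INTER_CUBIC))
for z in (.065,.07,.075,.08,.085):  # platen lower rim nearest point
    r,c=proj(s,[*fr(PR,PY,.028,0.0),z]);print('plat',z,((c-245+.5)*13-.5).round(1),((r-225+.5)*13-.5).round(1))
for z in (.050,.053,.056):
  for y in (-.022,.022):
    r,c=proj(s,[*fr(PR,PY,.03,y),z]);print(z,y,((c-245+.5)*13-.5).round(1),((r-225+.5)*13-.5).round(1))
E
```

```text
0.05 -0.022 293.8 461.5
0.05 0.022 358.5 442.5
0.053 -0.022 293.3 458.1
0.053 0.022 358.2 439.1
0.056 -0.022 292.9 454.6
0.056 0.022 357.8 435.6
plat 0.065 291.7 393.0
plat 0.07 289.9 377.3
plat 0.075 288.0 361.5
plat 0.08 286.1 345.6
plat 0.085 284.2 329.7
0.05 -0.022 211.5 470.8
0.05 0.022 386.9 419.3
0.053 -0.022 210.2 461.5
0.053 0.022 385.9 410.0
0.056 -0.022 209.0 452.2
0.056 0.022 384.9 400.7
```

View pics/s_bed.png

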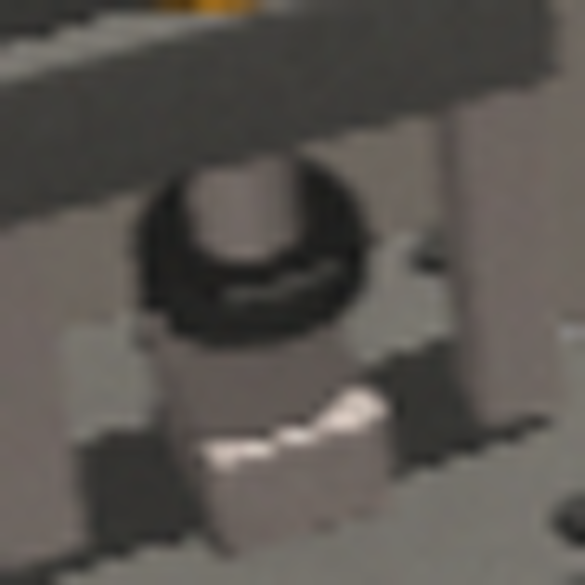

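Call:
carry_out([
  [12,3.2,0.4,-0.006,-0.006,0,-1],
  [25,6.7,0.4,0,0,0,-1],
  [25,6.7,0.4,0,0,0,-1],
  [25,6.7,0.4,0,0,0,-1],
  [25,6.7,0.4,0,0,0,-1],
  [25,6.7,0.4,0,0,0,-1],
  [12,3.4,0.2,0,0,0,-1],
  [0,0,0,0,0,0,-1],
])

```text
time_s: 14.35
tool_pos: [0.4037, -0.2367, 0.2284]
tool_rot: [0.615, -0.348, -0.434, -0.56]
force: [0.6, 0.2, -0.7]
opening: 0.0382
```

```bash
python3 - <<'E'
from h import *
go([*fr(PR,PY,-.056,0),.068],Rt(PY,np.radians(65),1))
p=snapshot('top');cv2.imwrite('pics/t9.png',cv2.resize(p['image'][140:290,330:460,::-1],None,fx=4,fy=4,interpolation=cv2.INTER_CUBIC))
f=lambda u,v:((v+.5)/4-.5+140,(u+.5)/4-.5+330)
p=snapshot('scene');cv2.imwrite('pics/s9.png',cv2.resize(p['image'][130:290,190:340,::-1],None,fx=3.7,fy=3.7,interpolation=cv2.INTER_CUBIC))
p=snapshot('wrist');save(p,'w9')
E
```

```text
t 14.35 tcp [ 0.4037 -0.2367  0.2284] pinch [ 0.4629 -0.2277  0.0854] x [ 0.382  0.058 -0.922] z [-0.144  0.99   0.002] q [-0.71  0.23  2.2   0.62  0.53 -2.94] F [ 0.6  0.2 -0.7] op 0.0382
-> tcp [ 0.4975 -0.2354  0.2085] shift tool mm [ 54.2 -78.2 -12.3] | in target axes [ 57.3 -75.8 -13.2] rotvec [-0.011 -0.002 -0.04 ]
```

View pics/s9.png

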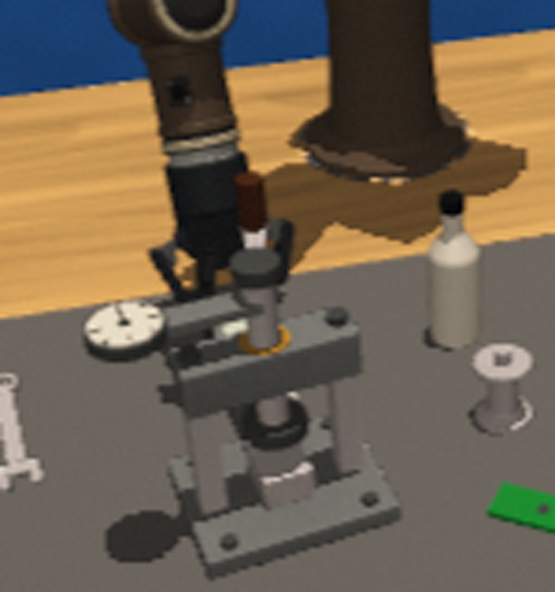

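View pics/t9.png

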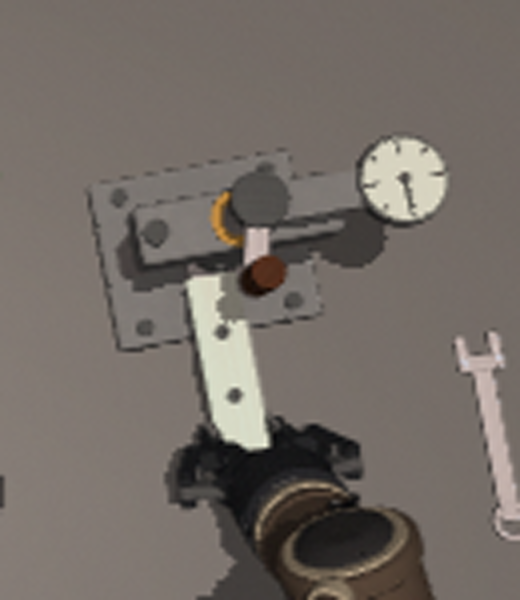

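View pics/w9.png

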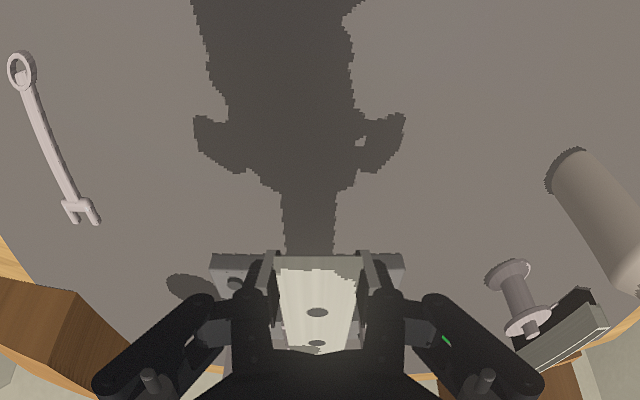

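Call:
carry_out([
  [10,3,-2,-0.011,0,-0.04,-1],
  [10,0,-2,0,0,0,-1],
  [0,0,0,0,0,0,-1],
])

```text
time_s: 14.8
tool_pos: [0.4132, -0.2315, 0.2174]
tool_rot: [0.614, -0.349, -0.434, -0.56]
force: [-32.0, -5.6, 0.1]
opening: 0.0381
```

```bash
python3 - <<'E'
from h import *
go([*fr(PR,PY,-.12,0),.068],Rt(PY,np.radians(65),1))
E
```

```text
t 14.8 tcp [ 0.4132 -0.2315  0.2174] pinch [ 0.4722 -0.2227  0.0743] x [ 0.381  0.057 -0.923] z [-0.142  0.99   0.002] q [-0.69  0.26  2.2   0.64  0.5  -2.94] F [-32.   -5.6   0.1] op 0.0381
-> tcp [ 0.4343 -0.2453  0.2085] shift tool mm [ 15.5 -14.1 -16.7] | in target axes [ 16.  -13.2 -16.9] rotvec [-0.012 -0.003 -0.041]
```

```bash
python3 - <<'E'
from h import *
p=snapshot('top');cv2.imwrite('pics/t10.png',cv2.resize(p['image'][140:290,330:460,::-1],None,fx=4,fy=4,interpolation=cv2.INTER_CUBIC))
p=snapshot('scene');cv2.imwrite('pics/s10.png',cv2.resize(p['image'][200:290,220:310,::-1],None,fx=6.5,fy=6.5,interpolation=cv2.INTER_CUBIC))
p=snapshot('wrist');save(p,'w10')
E
```

```text
(no output)
```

View pics/s10.png

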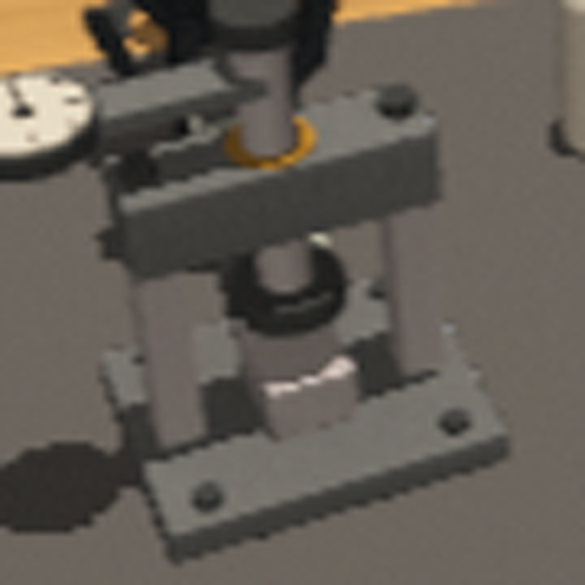

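View pics/t10.png

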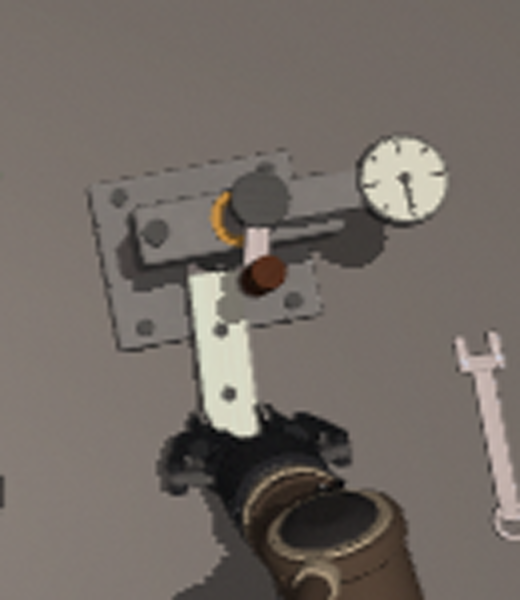

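View pics/w10.png

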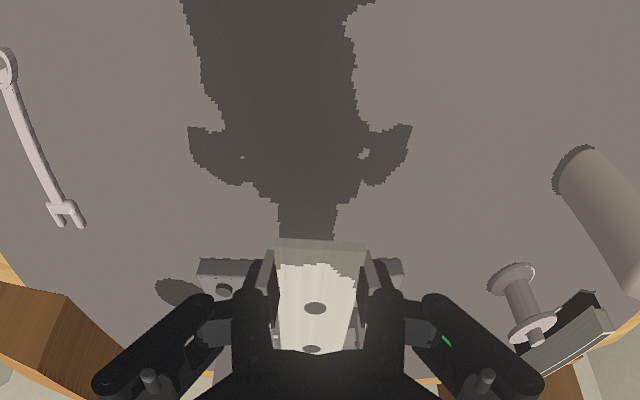

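```bash
cat > kin.py <<'E'
from h import *
from scipy.optimize import least_squares
D=[([-1.23570266,.308132423,1.63381224,0,1.19971069,-.0696726],[.24612085,-.57450361,.40464596],[0,0,-1],[.394,-.919,0]),
([.57,-.07,2.15,-.89,.66,2.92],[.4195,.2387,.4056],[.684,-.126,-.719],[-.173,-.985,.008]),
([.5,.25,2.12,-1.19,.48,.14],[.4744,.2376,.2706],[.642,-.137,-.754],[.196,.981,-.011]),
([.43,.27,2.06,-.77,.48,-.3],[.4943,.2267,.2656],[.509,-.117,-.853],[.201,.979,-.014]),
([.41,.37,2.05,-.65,.43,-.42],[.4987,.2227,.2152],[.425,-.093,-.9],[.188,.982,-.013]),
([.4,.46,2.03,-.72,.36,-.35],[.5092,.2234,.1739],[.417,-.077,-.906],[.187,.982,.002]),
([.56,.34,2.24,-.92,.37,.02],[.3829,.2449,.1733],[.416,-.077,-.906],[.187,.982,.002]),
([.51,-.08,2.18,-.24,.64,-1.05],[.3856,.2444,.3704],[.422,.073,-.904],[-.158,.987,.006]),
([-.83,-.07,2.17,.48,.85,-2.84],[.3641,-.2589,.3674],[.417,.059,-.907],[-.146,.989,-.003]),
([-.71,.23,2.2,.62,.53,-2.94],[.4037,-.2367,.2284],[.382,.058,-.922],[-.144,.99,.002]),
([-.69,.26,2.2,.64,.5,-2.94],[.4132,-.2315,.2174],[.381,.057,-.923],[-.142,.99,.002])]
E3=lambda a,q:Ro.from_euler(a,q)
def fk(q,k):
    h,a1,L2,e,L3,d6,wo,c6=k
    A=E3('z',q[0]);B=A*E3('y',q[1]);C=B*E3('y',q[2]);W=C*E3('z',q[3])*E3('y',q[4]);T=W*E3('z',q[5]+c6)
    p=A.apply([a1,0,h])+B.apply([0,0,L2])+C.apply([e,0,L3])+W.apply([wo,0,d6])
    M=T.as_matrix()
    return p,M[:,2],M[:,1]  # tool x = local z ; tool z = local y (via c6)
LO=np.array([-3.06,-.79,.05,-1.19,.05,-2.94]);HI=np.array([3.06,1.96,2.63,4.34,2.64,2.94])
def res(k):
    r=[]
    for q,p,x,z in D:
        P_,X,Z=fk(q,k);r+=list((P_-p)*10)+list(X-x)+list(Z-z)
    return r
best=None
for c in (0,1.57,3.14,-1.57):
    f=least_squares(res,[.3,0,.4,0,.4,.1,0,c],loss='soft_l1',f_scale=.1)
    if best is None or f.cost<best.cost: best=f
K=best.x
def ik(p,R,q0,lim=True):
    xt=R.apply([1,0,0]);zt=R.apply([0,0,1])
    g=lambda q:np.r_[(fk(q,K)[0]-p)*10,fk(q,K)[1]-xt,fk(q,K)[2]-zt]
    f=least_squares(g,q0,bounds=(LO,HI)) if lim else least_squares(g,q0)
    return f.x,f.cost
if __name__=='__main__':
    print(K.round(4),best.cost);print(np.abs(np.reshape(res(K),(-1,9))).max(0).round(3))
    q0=np.array(ctrl.get_obs()['qpos'])
    for x in (-.056,-.08,-.1,-.12,-.15,-.19):
        for z in (.068,):
            R=Rt(PY,np.radians(65),1);p=np.r_[fr(PR,PY,x,0),z]-R.apply([GP,0,0])
            q,c=ik(p,R,q0,False);print(x,q.round(2),round(c,5))
E
python3 kin.py
```

```text
[ 0.2975 -0.0455  0.4601  0.0044  0.4955  0.1566 -0.0591  1.5711] 0.3414338769564575
[0.445 0.579 0.118 0.005 0.004 0.003 0.01  0.002 0.009]
-0.056 [-0.45  0.4   2.05  0.65  0.41 -2.74] 0.0
-0.08 [-0.48  0.36  2.09  0.67  0.41 -2.79] 0.0
-0.1 [-0.5   0.34  2.12  0.7   0.41 -2.83] 0.0
-0.12 [-0.53  0.31  2.16  0.72  0.42 -2.88] 0.0
-0.15 [-0.57  0.28  2.21  0.74  0.43 -2.94] 0.0
-0.19 [-0.63  0.23  2.27  0.77  0.44 -3.03] 0.0
```

```bash
python3 - <<'E'
s=open('kin.py').read()
s=s.replace("h,a1,L2,e,L3,d6,wo,c6=k","h,a1,L2,e,L3,d6,wo,c6,ya,yw,yc=k").replace("A.apply([a1,0,h])","A.apply([a1,ya,h])").replace("C.apply([e,0,L3])","C.apply([e,0,L3])+(C*E3('z',q[3])).apply([0,yc,0])").replace("W.apply([wo,0,d6])","W.apply([wo,yw,d6])").replace(".1,0,c]",".1,0,c,0,0,0]")
open('kin.py','w').write(s)
E
python3 kin.py
```

```text
[ 0.3191 -0.0059  0.4832  0.0365  0.5288  0.1485 -0.0034  1.5711  0.0425
 -0.1962  0.197 ] 0.003389524506002342
[0.026 0.028 0.025 0.005 0.004 0.003 0.01  0.002 0.009]
-0.056 [-0.6   0.39  2.04  0.68  0.48 -2.89] 0.0
-0.08 [-0.63  0.36  2.08  0.7   0.48 -2.95] 0.0
-0.1 [-0.66  0.34  2.12  0.72  0.48 -3.  ] 0.0
-0.12 [-0.69  0.32  2.15  0.74  0.49 -3.05] 0.0
-0.15 [-0.74  0.28  2.2   0.76  0.5  -3.12] 0.0
-0.19 [-0.82  0.24  2.26  0.78  0.52 -3.21] 0.0
```

```bash
python3 - <<'E'
from kin import *
q0=np.array(ctrl.get_obs()['qpos'])
for t in (65,67,70):
  for x,z in ((-.056,.055),(-.056,.068),(-.08,.068),(-.1,.068),(-.12,.068),(-.15,.068),(-.15,.1),(-.19,.2)):
    r=[]
    for dy in (-.2,-.1,0,.1,.2):
        R=Rt(PY+dy,np.radians(t),1)
        c=np.r_[fr(PR,PY,x+.056,0),z]; p=c-np.r_[.056*np.cos(PY+dy),.056*np.sin(PY+dy),0]-R.apply([GP,0,0])
        q,cc=ik(p,R,q0,False);r.append((q[5].round(2),round(cc,4)))
    print(t,x,z,[a[0] for a in r])
E
```

```text
65 -0.056 0.055 [np.float64(-2.63), np.float64(-2.79), np.float64(-2.93), np.float64(-3.04), np.float64(-3.14)]
65 -0.056 0.068 [np.float64(-2.58), np.float64(-2.75), np.float64(-2.89), np.float64(-3.01), np.float64(-3.11)]
65 -0.08 0.068 [np.float64(-2.65), np.float64(-2.82), np.float64(-2.95), np.float64(-3.06), np.float64(-3.16)]
65 -0.1 0.068 [np.float64(-2.72), np.float64(-2.87), np.float64(-3.0), np.float64(-3.11), np.float64(-3.2)]
65 -0.12 0.068 [np.float64(-2.78), np.float64(-2.92), np.float64(-3.05), np.float64(-3.15), np.float64(-3.24)]
65 -0.15 0.068 [np.float64(-2.87), np.float64(-3.0), np.float64(-3.12), np.float64(-3.21), np.float64(-3.3)]
65 -0.15 0.1 [np.float64(-2.74), np.float64(-2.89), np.float64(-3.02), np.float64(-3.13), np.float64(-3.22)]
65 -0.19 0.2 [np.float64(-2.6), np.float64(-2.75), np.float64(-2.89), np.float64(-3.01), np.float64(-3.12)]
67 -0.056 0.055 [np.float64(-2.51), np.float64(-2.68), np.float64(-2.83), np.float64(-2.95), np.float64(-3.06)]
67 -0.056 0.068 [np.float64(-2.47), np.float64(-2.65), np.float64(-2.8), np.float64(-2.92), np.float64(-3.03
[... 838 characters left out ...]
(-2.67), np.float64(-2.8), np.float64(-2.92)]
70 -0.08 0.068 [np.float64(-2.4), np.float64(-2.57), np.float64(-2.72), np.float64(-2.85), np.float64(-2.97)]
70 -0.1 0.068 [np.float64(-2.45), np.float64(-2.62), np.float64(-2.76), np.float64(-2.89), np.float64(-3.0)]
70 -0.12 0.068 [np.float64(-2.5), np.float64(-2.67), np.float64(-2.81), np.float64(-2.93), np.float64(-3.04)]
70 -0.15 0.068 [np.float64(-2.59), np.float64(-2.74), np.float64(-2.88), np.float64(-3.0), np.float64(-3.1)]
70 -0.15 0.1 [np.float64(-2.51), np.float64(-2.67), np.float64(-2.81), np.float64(-2.93), np.float64(-3.05)]
70 -0.19 0.2 [np.float64(-2.46), np.float64(-2.6), np.float64(-2.74), np.float64(-2.87), np.float64(-2.98)]
```

Call:
carry_out([
  [-5.7,13.8,0,0,0,0,-1],
  [-10,12,-4,0.07,0.029,0,-1],
  [-8,4,-4,0.07,0.029,0,-1],
  [-10,-4,-4,0,0,-0.03,-1],
  [0,0,0,0,0,0,-1],
])

```text
time_s: 15.45
tool_pos: [0.3891, -0.2506, 0.2497]
tool_rot: [-0.597, 0.386, 0.371, 0.597]
force: [-0.3, -0.7, -0.4]
opening: 0.0381
```

```bash
python3 - <<'E'
from h import *
go([*fr(PR,PY,-.15,0),.1],Rt(PY-.15,np.radians(65),1))
p=snapshot('top');cv2.imwrite('pics/t11.png',cv2.resize(p['image'][140:290,330:460,::-1],None,fx=4,fy=4,interpolation=cv2.INTER_CUBIC))
p=snapshot('scene');cv2.imwrite('pics/s11.png',cv2.resize(p['image'][170:260,200:310,::-1],None,fx=6,fy=6,interpolation=cv2.INTER_CUBIC))
p=snapshot('wrist');save(p,'w11')
E
```

```text
t 15.45 tcp [ 0.3891 -0.2506  0.2497] pinch [ 0.4552 -0.2533  0.1096] x [ 0.427 -0.017 -0.904] z [ 0.018  1.    -0.011] q [-0.75  0.16  2.23  0.63  0.49 -2.84] F [-0.3 -0.7 -0.4] op 0.0381
-> tcp [ 0.4039 -0.2401  0.2405] shift tool mm [14.5 -9.3 10.9] | in target axes [14.7 -9.6 10.5] rotvec [-0.016 -0.019  0.005]
```

View pics/s11.png

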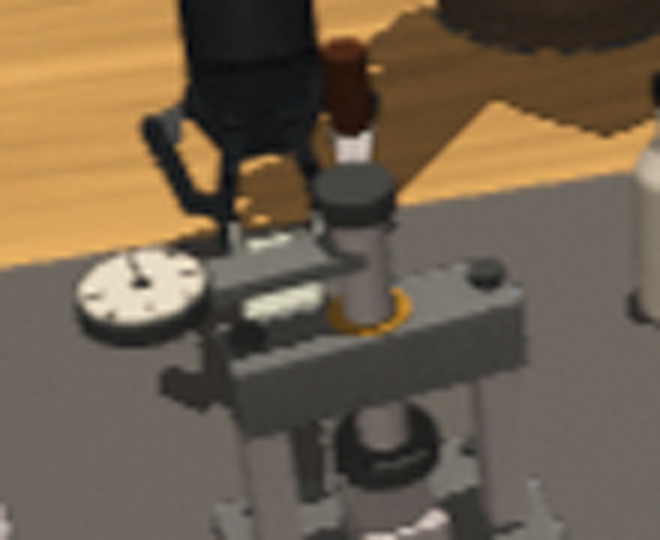

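View pics/t11.png

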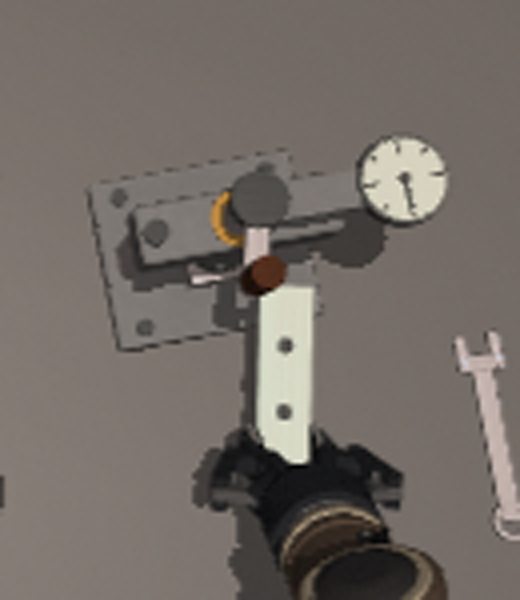

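View pics/w11.png

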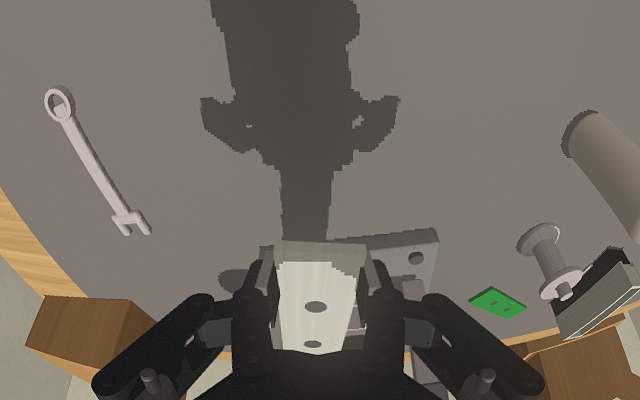

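```bash
cat > wr.py <<'E'
from h import *
from scipy.optimize import least_squares
def cam():
    o=ctrl.get_obs();R=Ro.from_quat(o['tool_rot']).as_matrix();t=np.array(o['tool_pos'])
    p=snapshot('wrist');E=np.array(p['extrinsics'])
    # tool->cam
    Rc=E[:3,:3]@R;tc=E[:3,:3]@t+E[:3,3]
    return p,Rc,tc
def wproj(p,Rc,tc,X):
    c=Rc@np.array(X)+tc;v=np.array([c[0],-c[1],-c[2]]);th=np.arctan2(np.hypot(v[0],v[1]),v[2]);ph=np.arctan2(v[1],v[0])
    return np.array([p['cy']+p['fy']*th*np.sin(ph),p['cx']+p['fx']*th*np.cos(ph)])
def stay(q,u,v,w):
    # q: tool-frame centre (x,y) mm, pitch angle th of stay axis vs tool x (65deg nominal), lateral z ; u along stay, v lateral, w normal up
    th=q[2];ax=np.array([np.cos(th),-np.sin(th),0]);up=np.array([-np.sin(th),-np.cos(th),0])
    return np.array([q[0],q[1],q[3]])/1e3+ax*u+up*w+np.array([0,0,1])*v
if __name__=='__main__':
    p,Rc,tc=cam();save(p,'w12');print('cam in tool',(-Rc.T@tc).round(4),'axis',(-Rc[2]).round(3))
    print(p['fx'],p['fy'],p['cx'],p['cy'])
    # nominal for the magazine grip
    for n,q in (('nominal',[155+56*.42,-56*.906,np.radians(65),0]),):
        for nm,u in (('near top',-.07),('mark',-.025),('mark',.025),('far',.07)):
            print(n,nm,wproj(p,Rc,tc,stay(q,u,0,.003)).round(1),'L/R',wproj(p,Rc,tc,stay(q,u,.02,.003)).round(0))
        print('near bottom',wproj(p,Rc,tc,stay(q,-.07,0,-.003)).round(1))
    for n,m1,m2,edge in (('w8',312,343,257),('w11',306.5,344,241)):
        for w in (.003,-.003):
            f=least_squares(lambda q:[wproj(p,Rc,tc,stay([q[0],q[1],q[2],0],-.025,0,.003))[0]-m1,wproj(p,Rc,tc,stay([q[0],q[1],q[2],0],.025,0,.003))[0]-m2,wproj(p,Rc,tc,stay([q[0],q[1],q[2],0],-.07,0,w))[0]-edge],[178,-50,1.13])
            q=f.x;print(n,w,q.round(1)[:2],np.degrees(q[2]).round(1),f.cost)
E
python3 wr.py
```

```text
cam in tool [ 0.0324  0.0804 -0.0003] axis [ 0.949 -0.317  0.   ]
309.70691628693146 309.70691628693146 317.4663087161363 203.37128723186078
nominal near top [272.3 318.2] L/R [272. 365.]
nominal mark [317.5 318.1] L/R [317. 355.]
nominal mark [348. 318.] L/R [347. 347.]
nominal far [366.  317.9] L/R [366. 343.]
near bottom [261.  318.1]
w8 0.003 [150.9 -21.9] 59.6 3.2311742677852644e-27
w8 -0.003 [186.8 -53.7] 65.5 0.0
w11 0.003 [149.7 -19.7] 62.8 4.0389678347315804e-28
w11 -0.003 [176.6 -43.2] 68.2 2.0194839173657902e-27
```

```bash
python3 - <<'E'
import cv2
for n in ('w12','w8'):
    a=cv2.imread('pics/%s.png'%n);cv2.imwrite('pics/%s_c.png'%n,cv2.resize(a[230:360,255:385],None,fx=4.6,fy=4.6,interpolation=cv2.INTER_CUBIC))
E
```

View pics/w12_c.png

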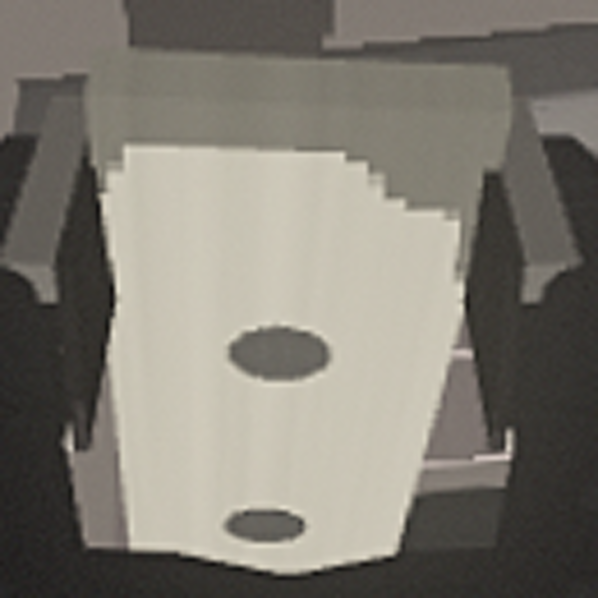

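View pics/w8_c.png

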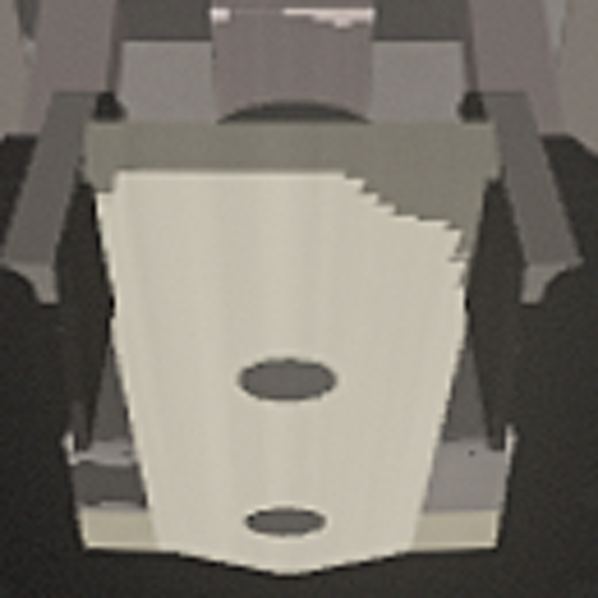

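```bash
cat > wfit.py <<'E'
from wr import *
p,Rc,tc=cam()
def st(q,u,v,w):
    x,y,z,th,ps,ro=q
    B=np.array([[np.cos(th),0,-np.sin(th)],[-np.sin(th),0,-np.cos(th)],[0,1,0]]) # cols: axis, lat(z), up
    return np.array([x,y,z])/1e3+B@(Ro.from_euler('zyx',[ps,0,ro]).apply([u,v,w]))
def fit6(pts,s=4.6,c0=255,r0=230):
    def f(q):
        r=[]
        for (u,v,w),(a,b) in pts:
            rc=np.array([(b+.5)/s-.5+r0,(a+.5)/s-.5+c0]);r+=list(wproj(p,Rc,tc,st(q,u,v,w))-rc)
        return r+[(q[5])*20]
    g=least_squares(f,[178,-50,0,1.13,0,0]);q=g.x
    ax=st(q,1,0,0)-st(q,0,0,0)
    print('c',q[:3].round(1),'th',np.degrees(q[3]).round(2),'yaw',q[4].round(3),'roll',q[5].round(3),'cost',round(g.cost,2));print(np.round(g.fun,1))
    return q
E
cat > a.py <<'E'
from wfit import *
print('w8');fit6([((-.07,.02,-.003),(497,125)),((-.07,-.02,-.003),(90,125)),((-.025,0,.003),(288,380)),((.025,0,.003),(286,521)),((-.07,-.02,.003),(100,172)),((-.07,.02,.003),(488,172))])
print('w12');fit6([((-.07,.02,-.003),(510,68)),((-.07,-.02,-.003),(92,50)),((-.025,0,.003),(279,353)),((.025,0,.003),(266,524)),((-.07,-.02,.003),(95,98)),((-.07,.02,.003),(500,110))])
E
python3 a.py
```

```text
w8
c [186.6 -53.5  -0.7] th 65.35 yaw -0.012 roll -0.006 cost 5.23
[-0.  -1.7 -0.1  1.6 -0.2  0.2  0.1 -0.1  0.1 -1.6  0.1  1.5 -0.1]
w12
c [180.9 -46.7  -2.6] th 68.9 yaw -0.048 roll 0.009 cost 4.36
[-0.3 -1.8  0.3  1.  -0.1  0.2  0.  -0.1 -0.3 -1.   0.4  1.7  0.2]
```

```bash
cat >> h.py <<'E'
C=np.array([.1809,-.0467,-.0026]);CT=68.9;CY=-.048
def goS(x,y,z,dy=0,n=1,dt=0):
    R1=Rt(PY+dy-CY,np.radians(CT+dt),1)
    tgt=np.r_[fr(PR,PY,x,y),z]-R1.apply(C)
    p,R=state();c=p+R.apply(C);d=c[:2]-PR
    print('now stay centre press',[round(v,4) for v in (d@[np.cos(PY),np.sin(PY)],d@[-np.sin(PY),np.cos(PY)],c[2])],'tool yaw-PY',round(np.arctan2(R.apply([1,0,0])[1],R.apply([1,0,0])[0])-PY,3),'tilt',round(np.degrees(-np.arcsin(R.apply([1,0,0])[2])),1))
    print('-> first rot',(R.inv()*R1).as_rotvec().round(3),'then shift',(R1.inv().apply(tgt-p)*1e3).round(1))
    return tgt,R1
E
python3 - <<'E'
from h import *
import kin
q0=np.array(ctrl.get_obs()['qpos'])
f=lambda u,v:((v+.5)/4-.5+140,(u+.5)/4-.5+330)
p=snapshot('top')
a,b=onz(p,f(285,345),.1),onz(p,f(284,411),.1);print('marks top',a,b,'yaw',np.arctan2(*(a-b)[1::-1]),np.linalg.norm(a-b))
for s in ((-.105,0,.1,-.1),(-.105,0,.0655,-.1),(-.06,0,.0655,-.05),(0,0,.0655,0),(0,0,.055,0)):
    t,R=goS(*s);q,c=kin.ik(t,R,q0,False);print(s,q.round(2))
E
```

```text
marks top [ 0.53217957 -0.26146454  0.1       ] [ 0.48215206 -0.25793078  0.1       ] yaw -0.07051927046586591 0.0501521606481476
t 15.75 tcp [ 0.3884 -0.2488  0.2468] pinch [ 0.4537 -0.2506  0.1062] x [ 0.421 -0.012 -0.907] z [ 0.015  1.    -0.006] q [-0.75  0.16  2.23  0.63  0.49 -2.84] F [-0.2 -0.4 -0.3] op 0.0381
now stay centre press [np.float64(-0.1151), np.float64(-0.0198), np.float64(0.1024)] tool yaw-PY -0.182 tilt 65.1
-> first rot [-0.106 -0.051  0.067] then shift [  1.5 -18.5   5.6]
(-0.105, 0, 0.1, -0.1) [-0.71  0.18  2.19  0.5   0.57 -2.78]
t 15.75 tcp [ 0.3884 -0.2488  0.2468] pinch [ 0.4537 -0.2506  0.1062] x [ 0.421 -0.012 -0.907] z [ 0.015  1.    -0.006] q [-0.75  0.16  2.23  0.63  0.49 -2.84] F [-0.2 -0.4 -0.3] op 0.0381
now stay centre press [np.float64(-0.1151), np.float64(-0.0198), np.float64(0.1024)] tool yaw-PY -0.182 tilt 65.1
-> first rot [-0.106 -0.051  0.067] then shift [33.7 -6.   5.6]
(-0.105, 0, 0.0655, -0.1) [-0.71  0.26  2.2   0.58  0.5  -2.86]
t 15.75 tcp [ 0.3884 -0.2488  0.2468] pinch [ 0.4537 -0.2506  0.1062] x [ 0.421 -0.012 -0.907] z [ 0.015  1.
[... 479 characters left out ...]
-2.84] F [-0.2 -0.4 -0.3] op 0.0381
now stay centre press [np.float64(-0.1151), np.float64(-0.0198), np.float64(0.1024)] tool yaw-PY -0.182 tilt 65.1
-> first rot [-0.198 -0.091  0.066] then shift [  71.4 -103.6  -12.1]
(0, 0, 0.0655, 0) [-0.57  0.39  1.99  0.51  0.54 -2.76]
t 15.75 tcp [ 0.3884 -0.2488  0.2468] pinch [ 0.4537 -0.2506  0.1062] x [ 0.421 -0.012 -0.907] z [ 0.015  1.    -0.006] q [-0.75  0.16  2.23  0.63  0.49 -2.84] F [-0.2 -0.4 -0.3] op 0.0381
now stay centre press [np.float64(-0.1151), np.float64(-0.0198), np.float64(0.1024)] tool yaw-PY -0.182 tilt 65.1
-> first rot [-0.198 -0.091  0.066] then shift [ 81.2 -99.8 -12.1]
(0, 0, 0.055, 0) [-0.57  0.41  1.99  0.53  0.53 -2.78]
```

Call:
carry_out([
  [0,0,0,-0.053,-0.0255,0.034,-1],
  [0,0,0,-0.053,-0.0255,0.034,-1],
  [11.2,-2,1.9,0,0,0,-1],
  [11.2,-2,1.9,0,0,0,-1],
  [11.2,-2,1.9,0,0,0,-1],
  [0,0,0,0,0,0,-1],
], squeeze=100)

```text
time_s: 16.35
tool_pos: [0.4051, -0.2403, 0.2155]
tool_rot: [0.601, -0.37, -0.431, -0.562]
force: [-0.5, 0.8, -0.1]
opening: 0.0366
```

```bash
python3 - <<'E'
from h import *
goS(-.06,0,.0655,-.05)
goS(0,0,.0655,0)
p=snapshot('top');cv2.imwrite('pics/t13.png',cv2.resize(p['image'][140:290,330:460,::-1],None,fx=4,fy=4,interpolation=cv2.INTER_CUBIC))
p=snapshot('scene');cv2.imwrite('pics/s13.png',cv2.resize(p['image'][190:280,220:310,::-1],None,fx=6.5,fy=6.5,interpolation=cv2.INTER_CUBIC))
E
```

```text
t 16.35 tcp [ 0.4051 -0.2403  0.2155] pinch [ 0.4601 -0.2343  0.0707] x [ 0.354  0.039 -0.934] z [-0.103  0.995  0.002] q [-0.71  0.26  2.2   0.57  0.5  -2.86] F [-0.5  0.8 -0.1] op 0.0366
now stay centre press [np.float64(-0.1057), np.float64(0.0016), np.float64(0.0632)] tool yaw-PY -0.045 tilt 69.1
-> first rot [-0.047 -0.016 -0.004] then shift [ 14.4 -42.6  -6.5]
t 16.35 tcp [ 0.4051 -0.2403  0.2155] pinch [ 0.4601 -0.2343  0.0707] x [ 0.354  0.039 -0.934] z [-0.103  0.995  0.002] q [-0.71  0.26  2.2   0.57  0.5  -2.86] F [-0.5  0.8 -0.1] op 0.0366
now stay centre press [np.float64(-0.1057), np.float64(0.0016), np.float64(0.0632)] tool yaw-PY -0.045 tilt 69.1
-> first rot [-0.094 -0.033 -0.004] then shift [ 35.7 -97.9 -17. ]
```

View pics/s13.png

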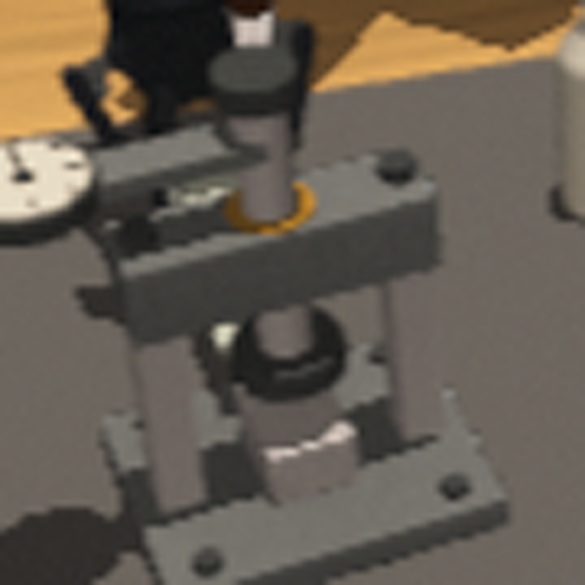

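View pics/t13.png

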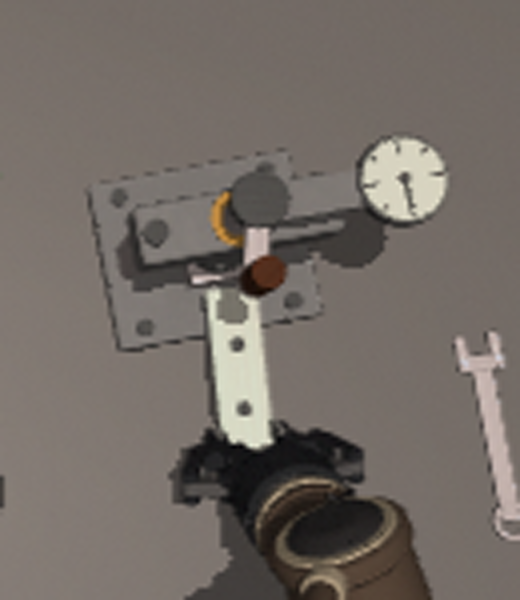

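```bash
python3 - <<'E'
from h import *
import pickle
P=pickle.load(open('P.pkl','rb'))
f=lambda u,v:((v+.5)/4-.5+140,(u+.5)/4-.5+330)
a,b=onz(P['top'],f(237,345),.066),onz(P['top'],f(244,409),.066);m=(a+b)/2;d=m[:2]-PR
print(m,'yaw-PY',np.arctan2(*(a-b)[1::-1])-PY,'press',d@[np.cos(PY),np.sin(PY)],d@[-np.sin(PY),np.cos(PY)])
p,R=state();c=p+R.apply(C);psi=np.arctan2(R.apply([1,0,0])[1],R.apply([1,0,0])[0])+CY
for z in (.060,.066,.072):
  for v in (-.02,.02):
    X=[*fr(c[:2],psi,.07,v),z];r,cc=proj(P['scene'],X);print(z,v,((cc-220+.5)*6.5-.5).round(0),((r-190+.5)*6.5-.5).round(0))
E
```

```text
[ 0.51066911 -0.23260102  0.066     ] yaw-PY -0.0965648138106143 press -0.10810398394472838 0.0007651767953857989
t 16.45 tcp [ 0.4052 -0.241   0.2168] pinch [ 0.4604 -0.2353  0.0721] x [ 0.356  0.037 -0.934] z [-0.102  0.995  0.001] q [-0.71  0.26  2.2   0.57  0.5  -2.86] F [-0.5 -1.2  0.2] op 0.0372
0.06 -0.02 219.0 365.0
0.06 0.02 298.0 348.0
0.066 -0.02 217.0 356.0
0.066 0.02 297.0 339.0
0.072 -0.02 216.0 347.0
0.072 0.02 296.0 330.0
```

Call:
carry_out([
  [7.2,-21.3,-3.2,-0.024,-0.008,-0.002,-1],
  [7.2,-21.3,-3.2,-0.024,-0.008,-0.002,-1],
  [0,0,0,0,0,0,-1],
])

```text
time_s: 16.75
tool_pos: [0.4532, -0.2439, 0.2211]
tool_rot: [0.615, -0.353, -0.44, -0.55]
force: [0.3, -0.9, 0.3]
opening: 0.0376
```

```bash
python3 - <<'E'
from h import *
goS(0,0,.0655,0)
p=snapshot('scene');cv2.imwrite('pics/s14.png',cv2.resize(p['image'][190:280,220:310,::-1],None,fx=6.5,fy=6.5,interpolation=cv2.INTER_CUBIC))
E
```

```text
t 16.75 tcp [ 0.4532 -0.2439  0.2211] pinch [ 0.5094 -0.2362  0.0768] x [ 0.363  0.049 -0.931] z [-0.153  0.988 -0.007] q [-0.65  0.31  2.1   0.55  0.52 -2.83] F [ 0.3 -0.9  0.3] op 0.0376
now stay centre press [np.float64(-0.057), np.float64(-0.0053), np.float64(0.0698)] tool yaw-PY -0.019 tilt 68.5
-> first rot [-0.044 -0.024  0.006] then shift [ 24.2 -52.7  -3.9]
```

View pics/s14.png

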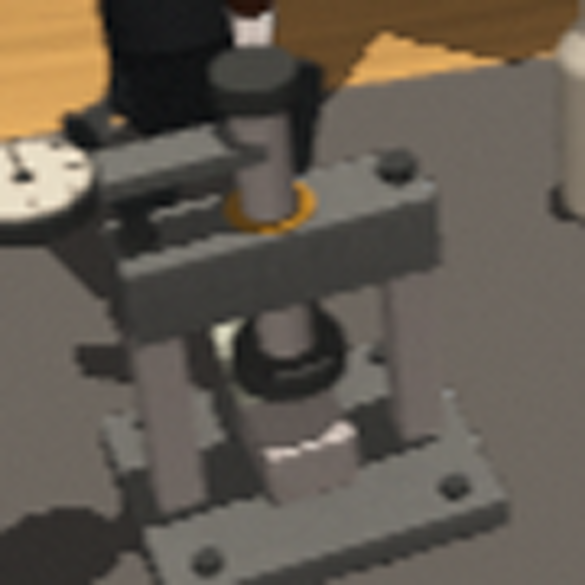

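Call:
carry_out([
  [9,-14.5,-1.3,-0.022,-0.012,0.006,-1],
  [7.6,-19,-1.3,-0.022,-0.012,0,-1],
  [7.6,-19.2,-1.3,0,0,0,-1],
  [0,0,0,0,0,0,-1],
])

```text
time_s: 17.2
tool_pos: [0.5093, -0.2364, 0.2164]
tool_rot: [0.62, -0.339, -0.458, -0.54]
force: [0.2, -0.2, -0.3]
opening: 0.0375
```

```bash
python3 - <<'E'
from h import *
goS(0,0,.056,0)
p=snapshot('scene');cv2.imwrite('pics/s15.png',cv2.resize(p['image'][190:280,220:310,::-1],None,fx=6.5,fy=6.5,interpolation=cv2.INTER_CUBIC))
p=snapshot('top');cv2.imwrite('pics/t15.png',cv2.resize(p['image'][140:290,330:460,::-1],None,fx=4,fy=4,interpolation=cv2.INTER_CUBIC))
p=snapshot('wrist');cv2.imwrite('pics/w15_c.png',cv2.resize(p['image'][230:360,255:385,::-1],None,fx=4.6,fy=4.6,interpolation=cv2.INTER_CUBIC))
E
```

```text
t 17.2 tcp [ 0.5093 -0.2364  0.2164] pinch [ 0.5637 -0.2249  0.0717] x [ 0.351  0.074 -0.934] z [-0.202  0.979  0.002] q [-0.58  0.39  1.99  0.51  0.55 -2.76] F [ 0.2 -0.2 -0.3] op 0.0375
now stay centre press [np.float64(-0.0016), np.float64(0.0001), np.float64(0.0643)] tool yaw-PY 0.054 tilt 69.0
-> first rot [-0.     0.002 -0.002] then shift [8.4 1.8 0.1]
```

View pics/s15.png

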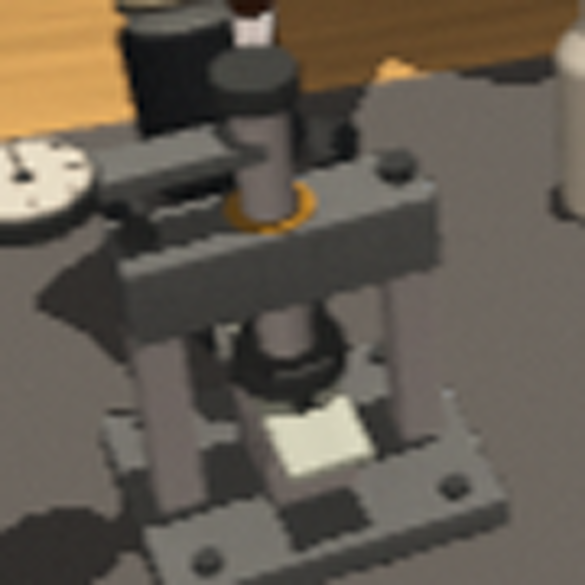

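View pics/t15.png

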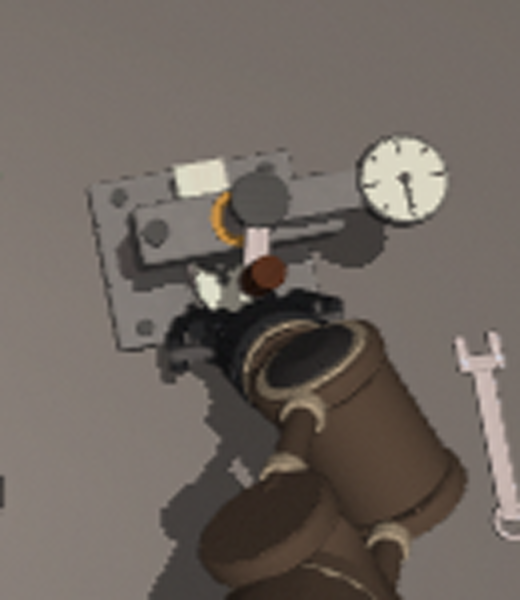

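View pics/w15_c.png

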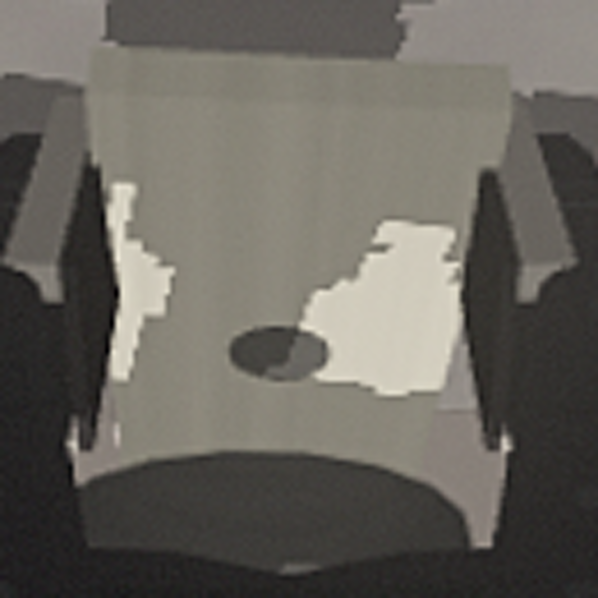

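```bash
python3 - <<'E'
from h import *
import pickle
P=pickle.load(open('P.pkl','rb'))
f=lambda u,v:((v+.5)/4-.5+140,(u+.5)/4-.5+330)
g=lambda u,v:((v+.5)/6.5-.5+190,(u+.5)/6.5-.5+220)
for cam,pts in (('top',[f(173,165),f(222,157)]),('scene',[g(288,478),g(372,450)])):
  for z in (.06,.067):
    for q in pts:
        d=onz(P[cam],q,z)[:2]-PR;print(cam,z,(d@[np.cos(PY),np.sin(PY)]).round(4),(d@[-np.sin(PY),np.cos(PY)]).round(4))
# check base back corners in new view for systematic error
for z,X in ((.02,(.07,.085)),(.02,(.07,-.085)),(.02,(-.07,.085))):
    r,c=proj(P['top'],[*fr(PR,PY,*X),z]);print(X,((c-330+.5)*4-.5).round(0),((r-140+.5)*4-.5).round(0))
E
```

```text
top 0.06 0.0681 0.0182
top 0.06 0.0674 -0.0219
top 0.067 0.0668 0.0194
top 0.067 0.0662 -0.0204
scene 0.06 0.0551 -0.0187
scene 0.06 0.053 0.0234
scene 0.067 0.0626 -0.0203
scene 0.067 0.0606 0.0215
(0.07, 0.085) 87.0 187.0
(0.07, -0.085) 287.0 151.0
(-0.07, 0.085) 119.0 353.0
```

Call:
carry_out([
  [2.4,-0.3,0,0,0,0,-1],
  [2.4,-0.3,0,0,0,0,-1],
  [2.4,-0.3,0,0,0,0,-1],
  [0,0,0,0,0,0,-1],
])

```text
time_s: 17.75
tool_pos: [0.5114, -0.2356, 0.2091]
tool_rot: [0.619, -0.34, -0.459, -0.54]
force: [0.1, 0.2, -1.3]
opening: 0.0373
```

```bash
python3 - <<'E'
from h import *
goS(0.003,0,.056,0)
E
```

```text
t 17.75 tcp [ 0.5114 -0.2356  0.2091] pinch [ 0.5654 -0.2239  0.0643] x [ 0.348  0.075 -0.934] z [-0.201  0.98   0.004] q [-0.57  0.41  1.99  0.51  0.54 -2.76] F [ 0.1  0.2 -1.3] op 0.0373
now stay centre press [np.float64(0.0002), np.float64(0.0009), np.float64(0.0568)] tool yaw-PY 0.058 tilt 69.1
-> first rot [-0.002  0.004 -0.004] then shift [ 1.9 -1.6 -0.5]
```

Call:
carry_out([
  [1.4,-0.2,-0.3,0,0,0,-1],
  [1.4,-0.2,-0.3,0,0,0,-1],
  [0,0,0,0,0,0,-1],
])

```text
time_s: 18.05
tool_pos: [0.5132, -0.2359, 0.207]
tool_rot: [0.619, -0.339, -0.459, -0.54]
force: [0.0, 0.7, -1.0]
opening: 0.0373
```

```bash
python3 - <<'E'
from h import *
goS(0.003,0,.053,0)
E
```

```text
t 18.05 tcp [ 0.5132 -0.2359  0.207 ] pinch [ 0.5673 -0.2243  0.0622] x [ 0.349  0.075 -0.934] z [-0.201  0.98   0.003] q [-0.57  0.42  1.99  0.52  0.53 -2.77] F [ 0.   0.7 -1. ] op 0.0373
now stay centre press [np.float64(0.002), np.float64(0.0002), np.float64(0.0546)] tool yaw-PY 0.057 tilt 69.1
-> first rot [-0.001  0.003 -0.003] then shift [2.  0.3 0.2]
```

Call:
carry_out([
  [1,0.3,0,0,0,0,-1],
  [1,0.3,0,0,0,0,-1],
  [0,0,0,0,0,0,-1],
])

```text
time_s: 18.35
tool_pos: [0.5132, -0.2358, 0.2048]
tool_rot: [0.619, -0.339, -0.459, -0.54]
force: [-1.2, 1.1, -0.9]
opening: 0.0374
```

```bash
python3 - <<'E'
from h import *
goS(0.003,0,.053,0)
E
```

```text
t 18.35 tcp [ 0.5132 -0.2358  0.2048] pinch [ 0.5673 -0.2242  0.06  ] x [ 0.349  0.075 -0.934] z [-0.201  0.98   0.004] q [-0.57  0.42  1.99  0.52  0.53 -2.77] F [-1.2  1.1 -0.9] op 0.0374
now stay centre press [np.float64(0.0021), np.float64(0.0003), np.float64(0.0525)] tool yaw-PY 0.057 tilt 69.1
-> first rot [-0.001  0.003 -0.003] then shift [ 0.  -0.4  0.1]
```

Call:
carry_out([
  [1,0.4,0,0,0,0,-1],
  [1,0.4,0,0,0,0,-1],
  [0,0,0,0,0,0,-1],
])

```text
time_s: 18.65
tool_pos: [0.5133, -0.2359, 0.2031]
tool_rot: [0.619, -0.339, -0.458, -0.54]
force: [-0.8, 0.5, 0.4]
opening: 0.0373
```

```bash
python3 - <<'E'
from h import *
goS(0.003,0,.053,0)
p=snapshot('scene');cv2.imwrite('pics/s16.png',cv2.resize(p['image'][225:280,240:300,::-1],None,fx=10,fy=10,interpolation=cv2.INTER_CUBIC))
E
```

```text
t 18.65 tcp [ 0.5133 -0.2359  0.2031] pinch [ 0.5675 -0.2243  0.0583] x [ 0.349  0.075 -0.934] z [-0.201  0.98   0.003] q [-0.57  0.42  1.99  0.52  0.53 -2.77] F [-0.8  0.5  0.4] op 0.0373
now stay centre press [np.float64(0.0022), np.float64(0.0001), np.float64(0.0508)] tool yaw-PY 0.056 tilt 69.1
-> first rot [-0.001  0.003 -0.003] then shift [-1.7 -1.   0.3]
```

View pics/s16.png

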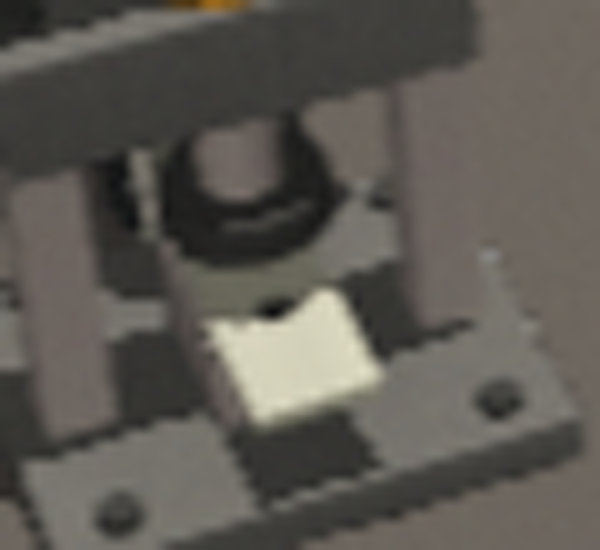

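Call:
carry_out([
  [0.9,0.3,0,0,0,0,-1],
  [0,0,0,0,0,0,-1],
])

```text
time_s: 18.9
tool_pos: [0.5133, -0.236, 0.2027]
tool_rot: [0.619, -0.339, -0.458, -0.54]
force: [-5.4, 0.5, 6.3]
opening: 0.0375
```

Call:
carry_out([
  [0.9,0.3,0,0,0,0,-1],
  [0,0,0,0,0,0,-1],
])

```text
time_s: 19.1
tool_pos: [0.5133, -0.236, 0.2024]
tool_rot: [0.619, -0.339, -0.458, -0.54]
force: [-8.4, 0.6, 11.8]
opening: 0.0373
```

Call:
carry_out([
  [0.9,0.3,0,0,0,0,-1],
  [0,0,0,0,0,0,-1],
])

```text
time_s: 19.3
tool_pos: [0.5133, -0.2361, 0.2022]
tool_rot: [0.619, -0.339, -0.458, -0.54]
force: [-11.4, 2.2, 16.8]
opening: 0.0374
```

Call:
carry_out([
  [-1.8,-0.6,0,0,0,0,-1],
  [0,0,0,0,0,0,-1],
  [0,0,0,0,0,0,0.0],
  [0,0,0,0,0,0,0.1],
  [0,0,0,0,0,0,0.2],
  [0,0,0,0,0,0,0.3],
  [0,0,0,0,0,0,0.3],
])

```text
time_s: 20.0
tool_pos: [0.5133, -0.2358, 0.2016]
tool_rot: [0.619, -0.339, -0.459, -0.54]
force: [0.2, 0.3, -0.1]
opening: 0.0553
```

```bash
python3 - <<'E'
from h import *
goS(0.003,0,.053,0)
p=snapshot('scene');cv2.imwrite('pics/s17.png',cv2.resize(p['image'][225:280,240:300,::-1],None,fx=10,fy=10,interpolation=cv2.INTER_CUBIC))
p=snapshot('wrist');cv2.imwrite('pics/w17_c.png',cv2.resize(p['image'][230:360,245:395,::-1],None,fx=4,fy=4,interpolation=cv2.INTER_CUBIC))
p=snapshot('top');cv2.imwrite('pics/t17.png',cv2.resize(p['image'][150:250,340:450,::-1],None,fx=5.5,fy=5.5,interpolation=cv2.INTER_CUBIC))
E
```

```text
t 20.0 tcp [ 0.5133 -0.2358  0.2016] pinch [ 0.5673 -0.2242  0.0568] x [ 0.349  0.075 -0.934] z [-0.201  0.98   0.004] q [-0.57  0.43  1.99  0.53  0.53 -2.78] F [ 0.2  0.3 -0.1] op 0.0553
now stay centre press [np.float64(0.0021), np.float64(0.0003), np.float64(0.0493)] tool yaw-PY 0.057 tilt 69.1
-> first rot [-0.002  0.003 -0.003] then shift [-3.  -1.5  0.2]
```

View pics/s17.png

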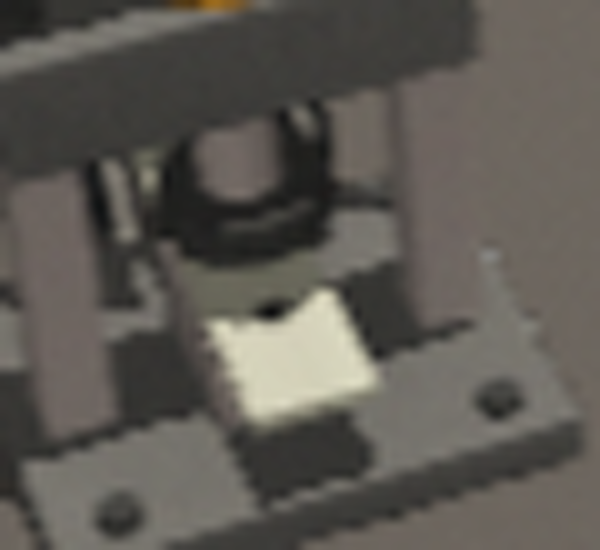

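View pics/w17_c.png

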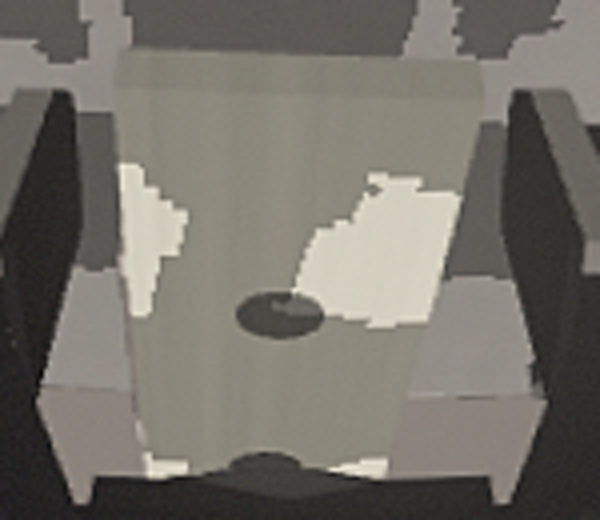

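View pics/t17.png

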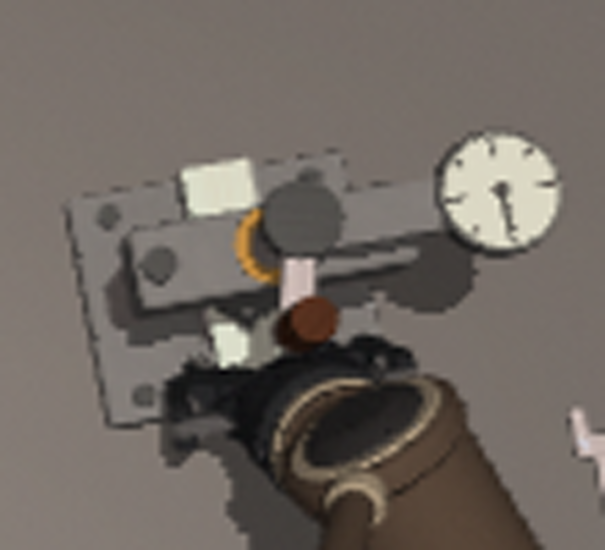

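```bash
python3 - <<'E'
from h import *
import pickle
P=pickle.load(open('P.pkl','rb'))
f=lambda u,v:((v+.5)/5.5-.5+150,(u+.5)/5.5-.5+340)
g=lambda u,v:((v+.5)/10-.5+225,(u+.5)/10-.5+240)
for cam,pts in (('top',[f(178,167),f(253,156)]),('scene',[g(252,415),g(380,372)])):
  for z in (.056,.059,.062):
    r=[]
    for q in pts:
        d=onz(P[cam],q,z)[:2]-PR;r.append(((d@[np.cos(PY),np.sin(PY)]).round(4),(d@[-np.sin(PY),np.cos(PY)]).round(4)))
    print(cam,z,r)
from wfit import *
q=fit6([((-.07,.02,-.003),(482,60)),((-.07,-.02,-.003),(118,48)),((-.025,0,.003),(280,315)),((-.07,-.02,.003),(118,90)),((-.07,.02,.003),(475,98)),((-.025,-.02,.003),(133,315))],4,245,230)
p_,R=state();c=p_+R.apply(st(q,0,0,0));a=R.apply(st(q,1,0,0)-st(q,0,0,0));d=c[:2]-PR
print('press',d@[np.cos(PY),np.sin(PY)],d@[-np.sin(PY),np.cos(PY)],c[2],'yaw-PY',np.arctan2(a[1],a[0])-PY,'pitch',a[2])
E
```

```text
top 0.056 [(np.float64(0.0723), np.float64(0.0198)), (np.float64(0.0708), np.float64(-0.0248))]
top 0.059 [(np.float64(0.0717), np.float64(0.0203)), (np.float64(0.0703), np.float64(-0.0242))]
top 0.062 [(np.float64(0.0712), np.float64(0.0208)), (np.float64(0.0698), np.float64(-0.0235))]
scene 0.056 [(np.float64(0.0644), np.float64(-0.0191)), (np.float64(0.0624), np.float64(0.0224))]
scene 0.059 [(np.float64(0.0676), np.float64(-0.0198)), (np.float64(0.0656), np.float64(0.0216))]
scene 0.062 [(np.float64(0.0708), np.float64(-0.0205)), (np.float64(0.0688), np.float64(0.0208))]
c [177.9 -47.1  -3.4] th 70.3 yaw -0.053 roll -0.011 cost 3.74
[-0.1 -1.7  0.4  0.6  0.6  0.2 -0.3 -0.6  0.1  1.6 -0.7 -0.  -0.2]
t 20.2 tcp [ 0.5133 -0.2359  0.2019] pinch [ 0.5674 -0.2242  0.0571] x [ 0.349  0.075 -0.934] z [-0.201  0.98   0.003] q [-0.57  0.43  1.99  0.53  0.53 -2.78] F [0.  0.4 0.6] op 0.0552
press 0.0015664526523587066 -0.0006413208629434199 0.05248426155549557 yaw-PY -0.005074079882572163 pitch 0.021587137600263526
```

Call:
carry_out([
  [0,0,0,0,0,0,0.5],
  [-10,0,0,0,0,0,0.5],
  [-25,0,0,0,0,0,0.5],
  [-35,0,0,0,0,0,0.5],
  [-35,0,0,0,0,0,0.5],
  [-35,0,0,0,0,0,0.5],
  [-35,0,0,0,0,0,0.5],
  [-30,0,0,0,0,0,0.5],
  [0,0,0,0,0,0,0.5],
])

```text
time_s: 21.1
tool_pos: [0.442, -0.2524, 0.3991]
tool_rot: [0.622, -0.339, -0.454, -0.54]
force: [0.5, 0.3, 0.2]
opening: 0.0643
```

```bash
python3 - <<'E'
from h import *
import kin
p,R=state()
p=snapshot('scene');cv2.imwrite('pics/s18.png',cv2.resize(p['image'][170:290,200:320,::-1],None,fx=5,fy=5,interpolation=cv2.INTER_CUBIC))
t=snapshot('top');cv2.imwrite('pics/t18.png',cv2.resize(t['image'][150:250,340:450,::-1],None,fx=7,fy=7,interpolation=cv2.INTER_CUBIC))
q0=np.array(ctrl.get_obs()['qpos'])
R1=Rt(PY+.05,np.radians(90),1)
for a in range(0,360,60):
    k=fr(PR,PY,-.055*np.cos(np.radians(a)),.055*np.sin(np.radians(a)))
    for z in (.28,.25): 
        q,c=kin.ik(np.r_[k,z+GP],R1,q0,False);print(a,z,q.round(2),round(c,6))
E
```

```text
t 21.1 tcp [ 0.442  -0.2524  0.3991] pinch [ 0.4973 -0.2419  0.2547] x [ 0.357  0.068 -0.932] z [-0.2    0.98  -0.005] q [-0.68  0.02  2.    0.36  0.91 -2.65] F [0.5 0.3 0.2] op 0.0643
0 0.28 [-0.45  0.25  1.65  0.    1.24 -2.23] 0.0
0 0.25 [-0.45  0.27  1.68  0.    1.19 -2.23] 0.0
60 0.28 [-0.36  0.25  1.65  0.    1.25 -2.14] 0.0
60 0.25 [-0.36  0.28  1.67  0.    1.19 -2.14] 0.0
120 0.28 [-0.32  0.35  1.52  0.    1.27 -2.1 ] 0.0
120 0.25 [-0.32  0.37  1.55  0.    1.22 -2.1 ] 0.0
180 0.28 [-0.36  0.44  1.4  -0.    1.31 -2.14] 0.0
180 0.25 [-0.36  0.46  1.43 -0.    1.25 -2.14] 0.0
240 0.28 [-0.44  0.43  1.4  -0.    1.3  -2.22] 0.0
240 0.25 [-0.44  0.45  1.43 -0.    1.25 -2.22] 0.0
300 0.28 [-0.49  0.34  1.53  0.    1.27 -2.26] 0.0
300 0.25 [-0.49  0.37  1.56 -0.    1.22 -2.26] 0.0
```

View pics/s18.png

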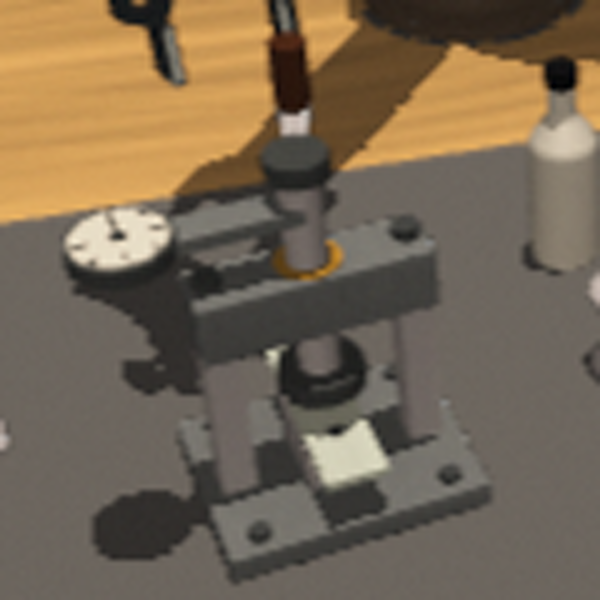

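View pics/t18.png

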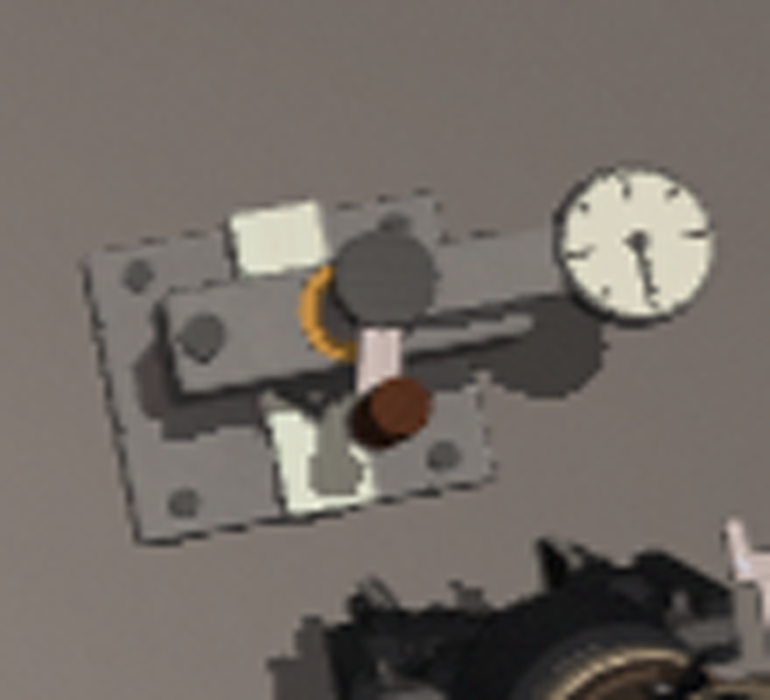

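```bash
python3 - <<'E'
from h import *
import pickle
P=pickle.load(open('P.pkl','rb'))
f=lambda u,v:((v+.5)/7-.5+150,(u+.5)/7-.5+340)
g=lambda u,v:((v+.5)/5-.5+170,(u+.5)/5-.5+200)
for q in ((230,215),(320,200),(290,515),(378,495)):
    d=onz(P['top'],f(*q),.059)[:2]-PR;print((d@[np.cos(PY),np.sin(PY)]).round(4),(d@[-np.sin(PY),np.cos(PY)]).round(4))
k,e=tri(P['top'],f(402,407),P['scene'],g(289,42));d=k[:2]-PR
print(k,e,d@[np.cos(PY),np.sin(PY)],d@[-np.sin(PY),np.cos(PY)])
print(fr(PR,PY,-.0527,.0158))
go([*fr(PR,PY,-.0527,.0158),.345],Rt(PY+.05,np.pi/2,1))
E
```

```text
0.0704 0.019
0.0699 -0.0231
-0.0698 0.0197
-0.0681 -0.0213
[ 0.56397617 -0.20987764  0.29637062] 0.0031103143344600524 -0.05193223378471865 0.015003443501508264
[ 0.56309483 -0.2092089 ]
t 21.2 tcp [ 0.4414 -0.2513  0.3945] pinch [ 0.4958 -0.24    0.2498] x [ 0.351  0.073 -0.934] z [-0.201  0.98   0.001] q [-0.68  0.03  2.    0.36  0.9  -2.65] F [ 0.4 -0.4 -0.2] op 0.0642
-> tcp [ 0.5631 -0.2092  0.5   ] shift tool mm [ -52.7 -156.9   17. ] | in target axes [-105.5 -127.7   16.5] rotvec [-0.003  0.001  0.366]
```

Call:
carry_out([
  [-28,-10.7,0,0,0,0,0.3],
  [-28,-10.7,0,0,0,0,0.3],
  [-30,-5,0,0,0,0.122,0.3],
  [-20,-5,4,0,0,0.122,0.3],
  [0,-20,4,0,0,0.122,0.3],
  [0,-25,4,0,0,0,0.3],
  [0,0,0,0,0,0,0.3],
])

```text
time_s: 21.9
tool_pos: [0.4795, -0.2308, 0.5041]
tool_rot: [-0.547, 0.445, 0.551, 0.447]
force: [-0.8, 0.1, 0.4]
opening: 0.0557
```

```bash
python3 - <<'E'
from h import *
go([*fr(PR,PY,-.0527,.0158),.345],Rt(PY+.05,np.pi/2,1))
E
```

```text
t 21.9 tcp [ 0.4795 -0.2308  0.5041] pinch [ 0.479  -0.23    0.3491] x [-0.003  0.005 -1.   ] z [-0.204  0.979  0.006] q [-0.53  0.05  1.73  0.    1.36 -2.31] F [-0.8  0.1  0.4] op 0.0557
-> tcp [ 0.5631 -0.2092  0.5   ] shift tool mm [  4.  -86.2   4.1] | in target axes [  4.1 -86.2   4.2] rotvec [ 0.001  0.006 -0.002]
```

Call:
carry_out([
  [1,-28,1.4,0,0.006,-0.002,0.3],
  [1,-29,1.4,0,0,0,0.3],
  [2,-29,1.4,0,0,0,0.3],
  [0,0,0,0,0,0,0.3],
])

```text
time_s: 22.3
tool_pos: [0.5625, -0.2098, 0.4993]
tool_rot: [-0.548, 0.447, 0.549, 0.446]
force: [-0.1, -0.2, -0.9]
opening: 0.0553
```

```bash
python3 - <<'E'
from h import *
go([*fr(PR,PY,-.0527,.0158),.279],Rt(PY+.05,np.pi/2,1))
p=snapshot('wrist');save(p,'w19')
p=snapshot('scene');cv2.imwrite('pics/s19.png',cv2.resize(p['image'][120:250,200:330,::-1],None,fx=4.5,fy=4.5,interpolation=cv2.INTER_CUBIC))
E
```

```text
t 22.3 tcp [ 0.5625 -0.2098  0.4993] pinch [ 0.5623 -0.2098  0.3443] x [-0.001 -0.    -1.   ] z [-0.203  0.979  0.   ] q [-0.43  0.19  1.59 -0.    1.36 -2.2 ] F [-0.1 -0.2 -0.9] op 0.0553
-> tcp [ 0.5631 -0.2092  0.434 ] shift tool mm [65.3 -0.7  0.4] | in target axes [65.3 -0.7  0.4] rotvec [-0.     0.    -0.001]
```

View pics/w19.png

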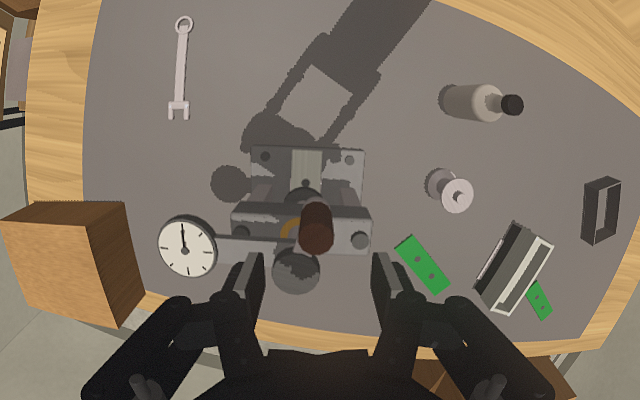

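View pics/s19.png

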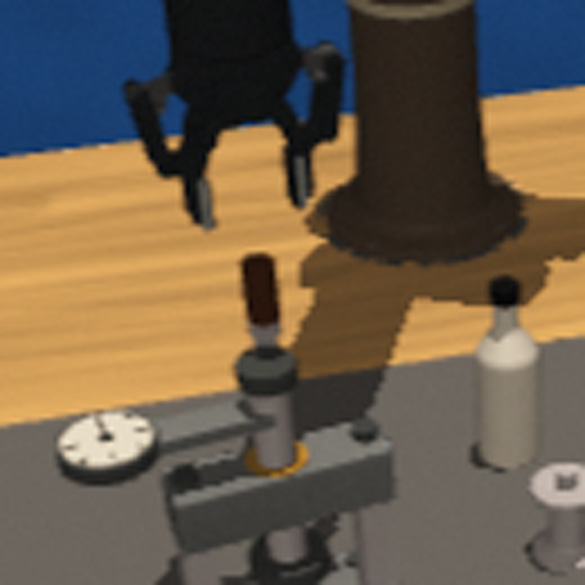

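```bash
python3 - <<'E'
from wr import *
p,Rc,tc=cam()
for y in (-.006,0,.006): print(y,wproj(p,Rc,tc,[.2013,y,0]).round(1),'base',wproj(p,Rc,tc,[.2463,y,0]).round(1))
cv2.imwrite('pics/w20.png',cv2.resize(p['image'][190:270,270:370,::-1],None,fx=6,fy=6))
E
```

```text
-0.006 [248.9 318.4] base [221.6 318.2]
0 [240.1 318.4] base [214.  318.2]
0.006 [231.  318.4] base [206.4 318.2]
```

View pics/w20.png

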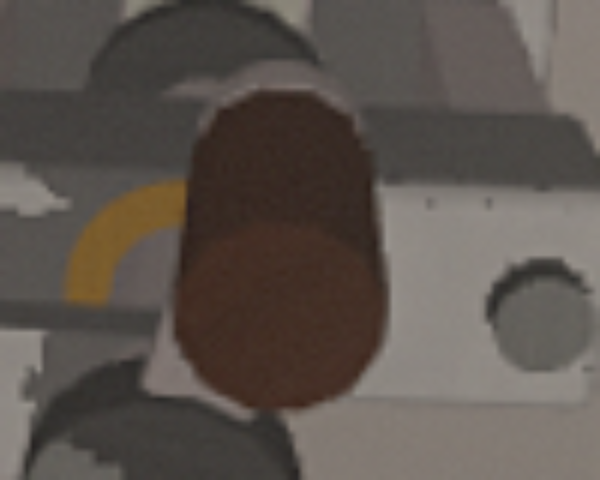

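Call:
carry_out([
  [16,-0.8,-0.3,0,0,0,0.3],
  [22,-0.8,-0.2,0,0,0,0.3],
  [18,-0.4,0,0,0,0,0.3],
  [9,0,0,0,0,0,0.3],
  [0,0,0,0,0,0,0],
])

```text
time_s: 22.95
tool_pos: [0.5618, -0.2109, 0.4347]
tool_rot: [-0.547, 0.448, 0.548, 0.446]
force: [-0.1, 0.7, -0.2]
opening: 0.0438
```

```bash
python3 - <<'E'
from h import *
go([*fr(PR,PY,-.0527,.0158),.279],Rt(PY+.05,np.pi/2,1))
p=snapshot('scene');cv2.imwrite('pics/s21.png',cv2.resize(p['image'][120:250,200:330,::-1],None,fx=4.5,fy=4.5,interpolation=cv2.INTER_CUBIC))
E
```

```text
t 22.95 tcp [ 0.5618 -0.2109  0.4347] pinch [ 0.5614 -0.211   0.2797] x [-0.003 -0.001 -1.   ] z [-0.2   0.98  0.  ] q [-0.43  0.24  1.66 -0.    1.24 -2.2 ] F [-0.1  0.7 -0.2] op 0.0438
-> tcp [ 0.5631 -0.2092  0.434 ] shift tool mm [ 0.7 -1.6  1.4] | in target axes [ 0.7 -1.7  1.4] rotvec [-0.003  0.    -0.003]
```

View pics/s21.png

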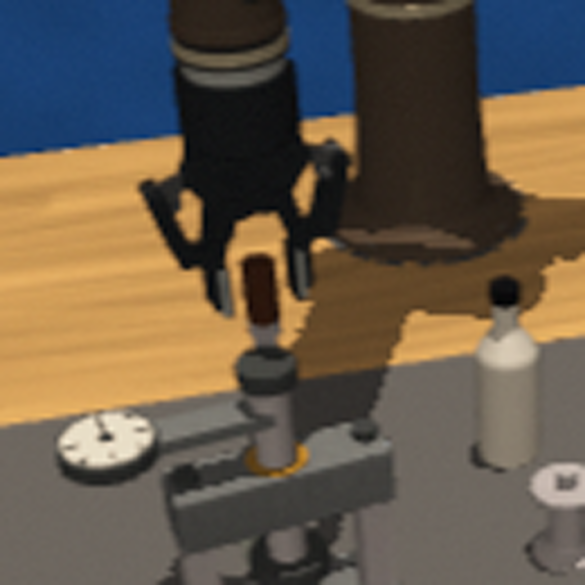

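Call:
carry_out([
  [0.5,-1.5,0.6,0,0,0,-0.2],
  [0,0,0,0,0,0,-0.5],
  [0,0,0,0,0,0,-1],
  [0,0,0,0,0,0,-1],
  [0,0,0,0,0,0,-1],
  [0,0,0,0,0,0,-1],
], squeeze=50)

```text
time_s: 23.6
tool_pos: [0.5647, -0.21, 0.4382]
tool_rot: [0.55, -0.447, -0.546, -0.447]
force: [-0.1, 0.8, 5.9]
opening: 0.0215
```

```bash
cat > crk.py <<'E'
from h import *
import sys
p,R=state();g=p+R.apply([GP,0,0]);d=g[:2]-PR
x,y=d@[np.cos(PY),np.sin(PY)],d@[-np.sin(PY),np.cos(PY)]
print('pinch press',round(x,4),round(y,4),'r',round(np.hypot(x,y),4),'crank',round(np.degrees(np.arctan2(y,-x)),1))
E
python3 crk.py
```

```text
t 23.6 tcp [ 0.5647 -0.21    0.4382] pinch [ 0.5653 -0.2105  0.2832] x [ 0.004 -0.003 -1.   ] z [-0.201  0.98  -0.004] q [-0.43  0.24  1.66 -0.    1.24 -2.2 ] F [-0.1  0.8  5.9] op 0.0215
pinch press -0.0508 0.0142 r 0.0527 crank 15.6
```

```bash
cat > rows.py <<'E'
from h import *
import sys
# usage: theta0 dtheta n [r] ; rows in tool axes from tool yaw offset measured
t0,dt,n=map(float,sys.argv[1:4]);r=float(sys.argv[4]) if len(sys.argv)>4 else 55
o=ctrl.get_obs();R=Ro.from_quat(o['tool_rot']);z=R.apply([0,0,1]);a=np.arctan2(-z[0],z[1])-PY
for i in range(int(n)):
    A,B=np.radians(t0+i*dt),np.radians(t0+(i+1)*dt)
    dx,dy=r*(np.cos(A)-np.cos(B)),r*(np.sin(B)-np.sin(A))
    print([round(10*dt/360,2),round(-(dx*np.cos(a)+dy*np.sin(a)),1),round(dy*np.cos(a)-dx*np.sin(a),1),0,0,0,-1],end=', ')
print()
E
python3 rows.py 15.6 15 10; python3 rows.py 165.6 15 10
```

```text
[0.42, np.float64(-6.3), np.float64(12.9), 0, 0, 0, -1], [0.42, np.float64(-9.4), np.float64(10.9), 0, 0, 0, -1], [0.42, np.float64(-11.9), np.float64(8.1), 0, 0, 0, -1], [0.42, np.float64(-13.6), np.float64(4.7), 0, 0, 0, -1], [0.42, np.float64(-14.3), np.float64(1.0), 0, 0, 0, -1], [0.42, np.float64(-14.1), np.float64(-2.7), 0, 0, 0, -1], [0.42, np.float64(-12.9), np.float64(-6.3), 0, 0, 0, -1], [0.42, np.float64(-10.9), np.float64(-9.4), 0, 0, 0, -1], [0.42, np.float64(-8.1), np.float64(-11.9), 0, 0, 0, -1], [0.42, np.float64(-4.7), np.float64(-13.6), 0, 0, 0, -1], 
[0.42, np.float64(-1.0), np.float64(-14.3), 0, 0, 0, -1], [0.42, np.float64(2.7), np.float64(-14.1), 0, 0, 0, -1], [0.42, np.float64(6.3), np.float64(-12.9), 0, 0, 0, -1], [0.42, np.float64(9.4), np.float64(-10.9), 0, 0, 0, -1], [0.42, np.float64(11.9), np.float64(-8.1), 0, 0, 0, -1], [0.42, np.float64(13.6), np.float64(-4.7), 0, 0, 0, -1], [0.42, np.float64(14.3), np.float64(-1.0), 0, 0, 0, -1], [0.42, np.float64(14.1), np.float64(2.7), 0, 0, 0, -1], [0.42, np.float64(12.9), np.float64(6.3), 0, 0, 0, -1], [0.42, np.float64(10.9), np.float64(9.4), 0, 0, 0, -1],
```

Lift slightly first to unload the vertical force, then the first quarter-ish turn.

Call:
carry_out([
  [-3.5,0,0,0,0,0,-1],
  [0.42,-6.3,12.9,0,0,0,-1],
  [0.42,-9.4,10.9,0,0,0,-1],
  [0.42,-11.9,8.1,0,0,0,-1],
  [0.42,-13.6,4.7,0,0,0,-1],
])

```text
time_s: 24.1
tool_pos: [0.5973, -0.1656, 0.4368]
tool_rot: [0.549, -0.448, -0.548, -0.445]
force: [0.8, -6.2, -7.4]
opening: 0.0212
```

```bash
python3 crk.py;python3 - <<'E'
from h import *
p=snapshot('top');cv2.imwrite('pics/t22.png',cv2.resize(p['image'][140:260,340:460,::-1],None,fx=5,fy=5,interpolation=cv2.INTER_CUBIC))
p=snapshot('scene');cv2.imwrite('pics/s22.png',cv2.resize(p['image'][120:270,200:330,::-1],None,fx=4,fy=4,interpolation=cv2.INTER_CUBIC))
E
```

```text
t 24.1 tcp [ 0.5973 -0.1656  0.4368] pinch [ 0.597  -0.1662  0.2818] x [-0.002 -0.004 -1.   ] z [-0.202  0.979 -0.004] q [-0.34  0.27  1.61 -0.    1.26 -2.11] F [ 0.8 -6.2 -7.4] op 0.0212
pinch press -0.0126 0.053 r 0.0545 crank 76.6
```

View pics/t22.png

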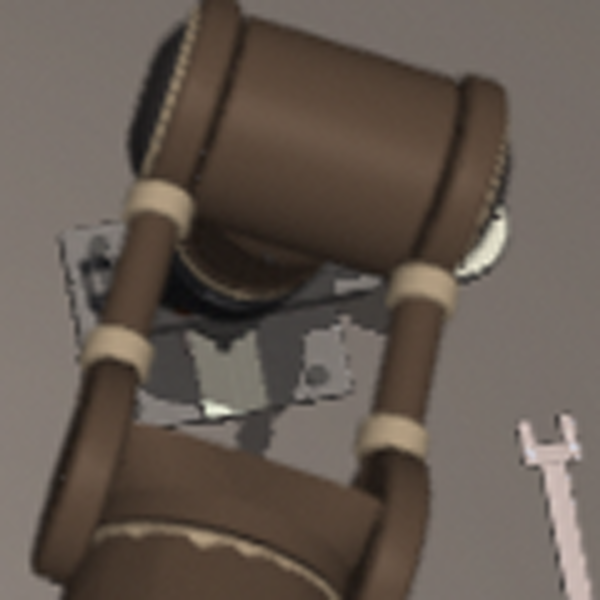

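View pics/s22.png

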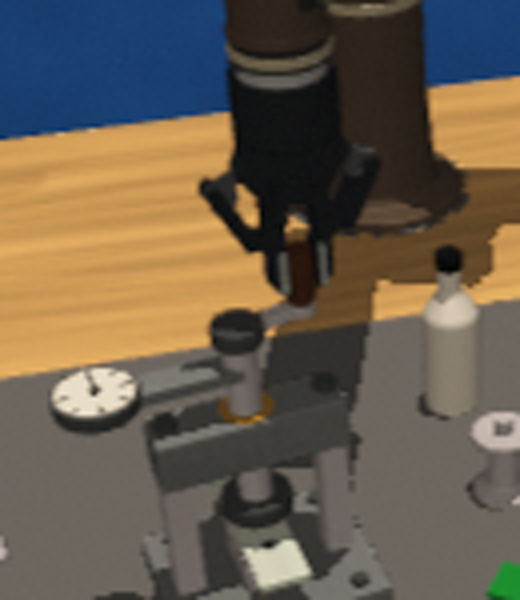

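Call:
carry_out([
  [1.2,-14.3,1.0,0,0,0,-1],
  [0.8,-14.1,-2.7,0,0,0,-1],
  [0.42,-12.9,-6.3,0,0,0,-1],
  [0.42,-10.9,-9.4,0,0,0,-1],
  [0.42,-8.1,-11.9,0,0,0,-1],
  [0.42,-4.7,-13.6,0,0,0,-1],
  [0.42,-1.0,-14.3,0,0,0,-1],
])

```text
time_s: 24.9
tool_pos: [0.6743, -0.2077, 0.4338]
tool_rot: [-0.548, 0.446, 0.548, 0.447]
force: [-2.4, 1.7, -2.8]
opening: 0.0214
```

```bash
python3 crk.py
```

```text
t 24.9 tcp [ 0.6743 -0.2077  0.4338] pinch [ 0.6743 -0.2076  0.2788] x [ 0.     0.001 -1.   ] z [-0.202  0.979  0.001] q [-0.36  0.44  1.39  0.    1.31 -2.14] F [-2.4  1.7 -2.8] op 0.0214
pinch press 0.0575 0.0003 r 0.0575 crank 179.7
```

Call:
carry_out([
  [0.42,2.7,-14.1,0,0,0,-1],
  [0.42,6.3,-12.9,0,0,0,-1],
  [0.42,9.4,-10.9,0,0,0,-1],
  [0.42,11.9,-8.1,0,0,0,-1],
  [0.42,13.6,-4.7,0,0,0,-1],
  [0.42,14.3,-1.0,0,0,0,-1],
  [0.42,14.1,2.7,0,0,0,-1],
  [0.42,12.9,6.3,0,0,0,-1],
  [0.42,10.9,9.4,0,0,0,-1],
])

```text
time_s: 25.8
tool_pos: [0.5851, -0.26, 0.4301]
tool_rot: [0.549, -0.446, -0.546, -0.448]
force: [8.1, 5.4, -10.4]
opening: 0.0217
```

```bash
python3 crk.py; python3 - <<'E'
from h import *
p=snapshot('scene');cv2.imwrite('pics/s23.png',cv2.resize(p['image'][150:290,200:330,::-1],None,fx=4.2,fy=4.2,interpolation=cv2.INTER_CUBIC))
p=snapshot('wrist');save(p,'w23')
E
```

```text
t 25.8 tcp [ 0.5851 -0.26    0.4301] pinch [ 0.5859 -0.26    0.2751] x [ 0.005  0.    -1.   ] z [-0.2    0.98  -0.001] q [-0.49  0.31  1.57  0.    1.25 -2.26] F [  8.1   5.4 -10.4] op 0.0217
pinch press -0.038 -0.0379 r 0.0537 crank -44.9
```

View pics/s23.png

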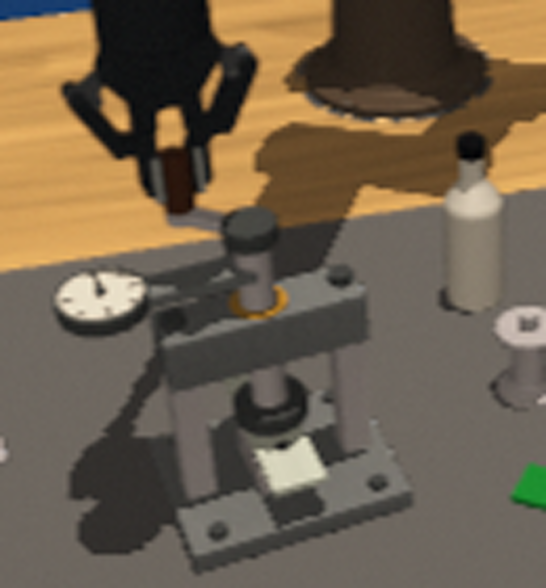

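View pics/w23.png

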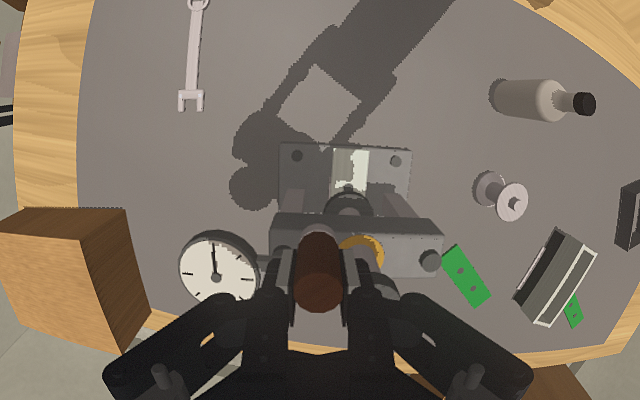

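```bash
python3 rows.py 315 15 10; python3 rows.py 105 15 10
```

```text
[0.42, np.float64(8.2), np.float64(11.8), 0, 0, 0, -1], [0.42, np.float64(4.9), np.float64(13.5), 0, 0, 0, -1], [0.42, np.float64(1.2), np.float64(14.3), 0, 0, 0, -1], [0.42, np.float64(-2.5), np.float64(14.1), 0, 0, 0, -1], [0.42, np.float64(-6.1), np.float64(13.0), 0, 0, 0, -1], [0.42, np.float64(-9.3), np.float64(11.0), 0, 0, 0, -1], [0.42, np.float64(-11.8), np.float64(8.2), 0, 0, 0, -1], [0.42, np.float64(-13.5), np.float64(4.9), 0, 0, 0, -1], [0.42, np.float64(-14.3), np.float64(1.2), 0, 0, 0, -1], [0.42, np.float64(-14.1), np.float64(-2.5), 0, 0, 0, -1], 
[0.42, np.float64(-13.0), np.float64(-6.1), 0, 0, 0, -1], [0.42, np.float64(-11.0), np.float64(-9.3), 0, 0, 0, -1], [0.42, np.float64(-8.2), np.float64(-11.8), 0, 0, 0, -1], [0.42, np.float64(-4.9), np.float64(-13.5), 0, 0, 0, -1], [0.42, np.float64(-1.2), np.float64(-14.3), 0, 0, 0, -1], [0.42, np.float64(2.5), np.float64(-14.1), 0, 0, 0, -1], [0.42, np.float64(6.1), np.float64(-13.0), 0, 0, 0, -1], [0.42, np.float64(9.3), np.float64(-11.0), 0, 0, 0, -1], [0.42, np.float64(11.8), np.float64(-8.2), 0, 0, 0, -1], [0.42, np.float64(13.5), np.float64(-4.9), 0, 0, 0, -1],
```

Call:
carry_out([
  [1.2,6.7,12,0,0,0,-1],
  [0.9,4.9,13.5,0,0,0,-1],
  [0.42,1.2,14.3,0,0,0,-1],
  [0.42,-2.5,14.1,0,0,0,-1],
  [0.42,-6.1,13,0,0,0,-1],
  [0.42,-9.3,11,0,0,0,-1],
  [0.42,-11.8,8.2,0,0,0,-1],
  [0.42,-13.5,4.9,0,0,0,-1],
  [0.42,-14.3,1.2,0,0,0,-1],
  [0.42,-14.1,-2.5,0,0,0,-1],
])

```text
time_s: 26.9
tool_pos: [0.6263, -0.1608, 0.4258]
tool_rot: [0.549, -0.448, -0.547, -0.445]
force: [-2.7, -6.8, 0.5]
opening: 0.0213
```

```bash
python3 crk.py; python3 - <<'E'
from h import *
p=snapshot('scene');cv2.imwrite('pics/s24.png',cv2.resize(p['image'][190:280,215:305,::-1],None,fx=6.5,fy=6.5,interpolation=cv2.INTER_CUBIC))
p=snapshot('wrist');save(p,'w24')
E
```

```text
t 26.9 tcp [ 0.6263 -0.1608  0.4258] pinch [ 0.6262 -0.1615  0.2708] x [-0.001 -0.005 -1.   ] z [-0.202  0.979 -0.004] q [-0.32  0.33  1.56 -0.    1.25 -2.09] F [-2.7 -6.8  0.5] op 0.0213
pinch press 0.017 0.0532 r 0.0558 crank 107.7
```

View pics/s24.png

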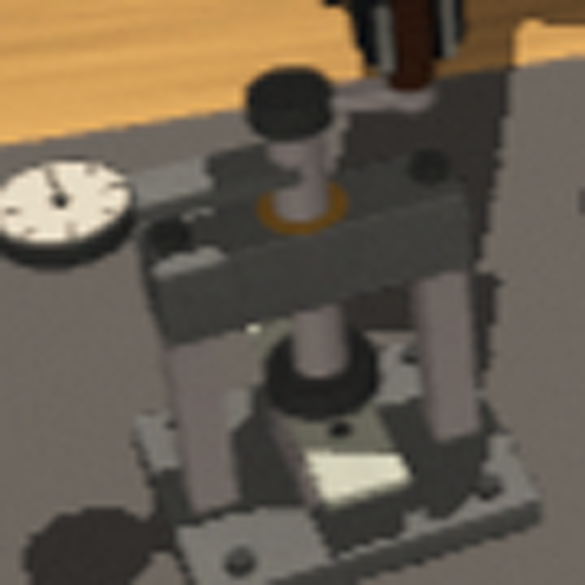

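View pics/w24.png

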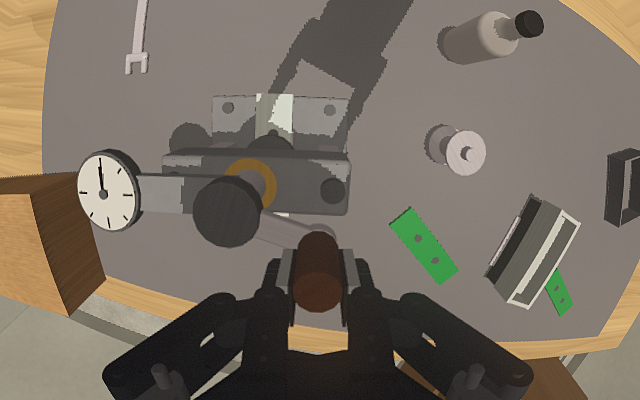

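Call:
carry_out([
  [0.42,-13,-6.1,0,0,0,-1],
  [0.42,-11,-9.3,0,0,0,-1],
  [0.42,-8.2,-11.8,0,0,0,-1],
  [0.42,-4.9,-13.5,0,0,0,-1],
  [0.42,-1.2,-14.3,0,0,0,-1],
  [0.42,2.5,-14.1,0,0,0,-1],
  [0.42,6.1,-13,0,0,0,-1],
  [0.42,9.3,-11,0,0,0,-1],
  [0.42,11.8,-8.2,0,0,0,-1],
  [0.42,13.5,-4.9,0,0,0,-1],
])

```text
time_s: 28.0
tool_pos: [0.6418, -0.2665, 0.4216]
tool_rot: [0.549, -0.447, -0.546, -0.448]
force: [0.4, 5.0, 1.9]
opening: 0.0217
```

```bash
python3 crk.py; python3 rows.py 255 15 10;python3 - <<'E'
from h import *
p=snapshot('scene');cv2.imwrite('pics/s25.png',cv2.resize(p['image'][190:280,215:305,::-1],None,fx=6.5,fy=6.5,interpolation=cv2.INTER_CUBIC))
p=snapshot('wrist');save(p,'w25')
E
```

```text
t 28.0 tcp [ 0.6418 -0.2665  0.4216] pinch [ 0.6425 -0.2668  0.2666] x [ 0.004 -0.002 -1.   ] z [-0.201  0.98  -0.003] q [-0.46  0.43  1.44  0.    1.27 -2.23] F [0.4 5.  1.9] op 0.0217
pinch press 0.0168 -0.0533 r 0.0559 crank -107.5
[0.42, np.float64(14.3), np.float64(-1.2), 0, 0, 0, -1], [0.42, np.float64(14.1), np.float64(2.5), 0, 0, 0, -1], [0.42, np.float64(13.0), np.float64(6.1), 0, 0, 0, -1], [0.42, np.float64(11.0), np.float64(9.3), 0, 0, 0, -1], [0.42, np.float64(8.2), np.float64(11.8), 0, 0, 0, -1], [0.42, np.float64(4.9), np.float64(13.5), 0, 0, 0, -1], [0.42, np.float64(1.2), np.float64(14.3), 0, 0, 0, -1], [0.42, np.float64(-2.5), np.float64(14.1), 0, 0, 0, -1], [0.42, np.float64(-6.1), np.float64(13.0), 0, 0, 0, -1], [0.42, np.float64(-9.3), np.float64(11.0), 0, 0, 0, -1],
```

View pics/s25.png

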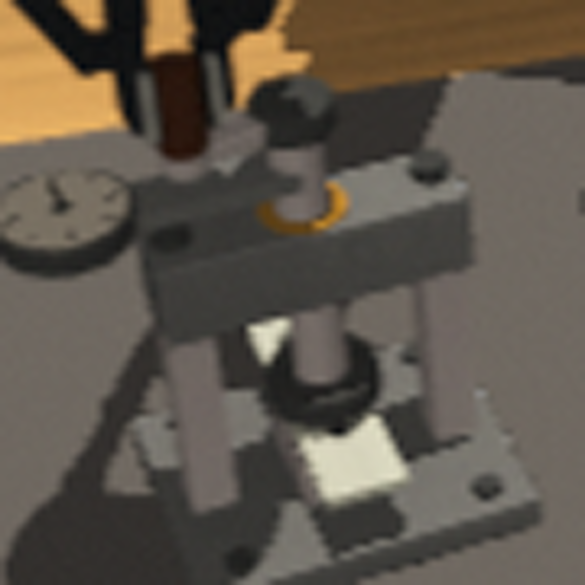

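View pics/w25.png

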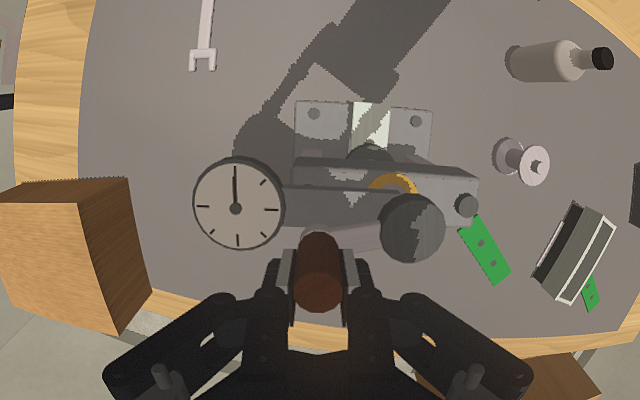

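Call:
carry_out([
  [0.42,14.3,-1.2,0,0,0,-1],
  [0.42,14.1,2.5,0,0,0,-1],
  [0.42,13,6.1,0,0,0,-1],
  [0.42,11,9.3,0,0,0,-1],
  [0.42,8.2,11.8,0,0,0,-1],
  [0.42,4.9,13.5,0,0,0,-1],
  [0.42,1.2,14.3,0,0,0,-1],
  [0.42,-2.5,14.1,0,0,0,-1],
])

```text
time_s: 28.9
tool_pos: [0.5648, -0.2095, 0.4183]
tool_rot: [0.55, -0.448, -0.546, -0.446]
force: [1.9, -2.4, 0.9]
opening: 0.0215
```

```bash
python3 crk.py; python3 rows.py 15 15 10;python3 - <<'E'
from h import *
p=snapshot('wrist');save(p,'w26')
p=snapshot('scene');cv2.imwrite('pics/s26.png',cv2.resize(p['image'][190:280,215:305,::-1],None,fx=6.5,fy=6.5,interpolation=cv2.INTER_CUBIC))
E
```

```text
t 28.9 tcp [ 0.5648 -0.2095  0.4183] pinch [ 0.5652 -0.2102  0.2633] x [ 0.003 -0.005 -1.   ] z [-0.201  0.98  -0.005] q [-0.43  0.25  1.68 -0.    1.21 -2.2 ] F [ 1.9 -2.4  0.9] op 0.0215
pinch press -0.0507 0.0145 r 0.0528 crank 15.9
[0.42, np.float64(-6.1), np.float64(13.0), 0, 0, 0, -1], [0.42, np.float64(-9.3), np.float64(11.0), 0, 0, 0, -1], [0.42, np.float64(-11.8), np.float64(8.2), 0, 0, 0, -1], [0.42, np.float64(-13.5), np.float64(4.9), 0, 0, 0, -1], [0.42, np.float64(-14.3), np.float64(1.2), 0, 0, 0, -1], [0.42, np.float64(-14.1), np.float64(-2.5), 0, 0, 0, -1], [0.42, np.float64(-13.0), np.float64(-6.1), 0, 0, 0, -1], [0.42, np.float64(-11.0), np.float64(-9.3), 0, 0, 0, -1], [0.42, np.float64(-8.2), np.float64(-11.8), 0, 0, 0, -1], [0.42, np.float64(-4.9), np.float64(-13.5), 0, 0, 0, -1],
```

View pics/w26.png

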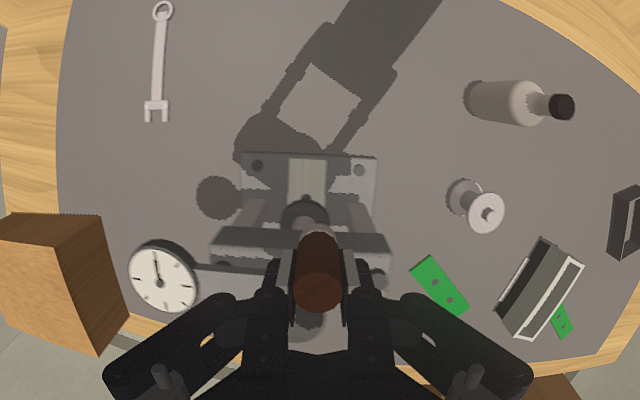

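View pics/s26.png

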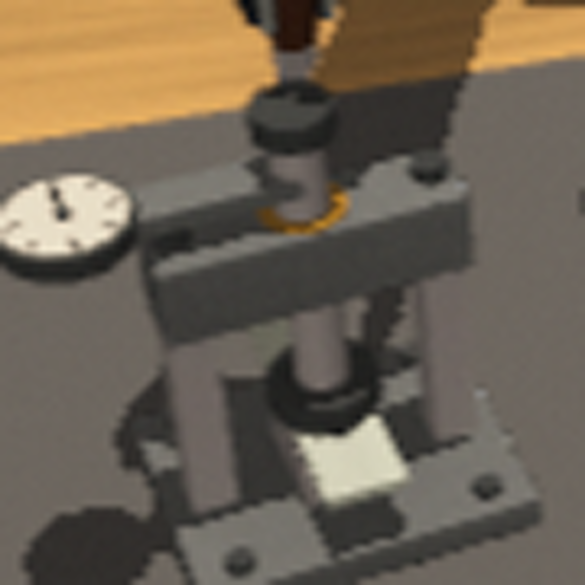

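Call:
carry_out([
  [0.42,-6.1,13,0,0,0,-1],
  [0.42,-9.3,11,0,0,0,-1],
  [0.42,-11.8,8.2,0,0,0,-1],
  [0.42,-13.5,4.9,0,0,0,-1],
  [0,0,0,0,0,0,-1],
])

```text
time_s: 29.5
tool_pos: [0.6, -0.1643, 0.4165]
tool_rot: [0.551, -0.446, -0.546, -0.447]
force: [2.6, -1.1, 3.5]
opening: 0.0212
```

```bash
python3 crk.py;python3 - <<'E'
from h import *
p=snapshot('wrist');save(p,'w27')
E
```

```text
t 29.5 tcp [ 0.6    -0.1643  0.4165] pinch [ 0.601  -0.1647  0.2615] x [ 0.006 -0.003 -1.   ] z [-0.203  0.979 -0.004] q [-0.34  0.29  1.63 -0.    1.21 -2.11] F [ 2.6 -1.1  3.5] op 0.0212
pinch press -0.0084 0.0539 r 0.0546 crank 81.1
```

View pics/w27.png

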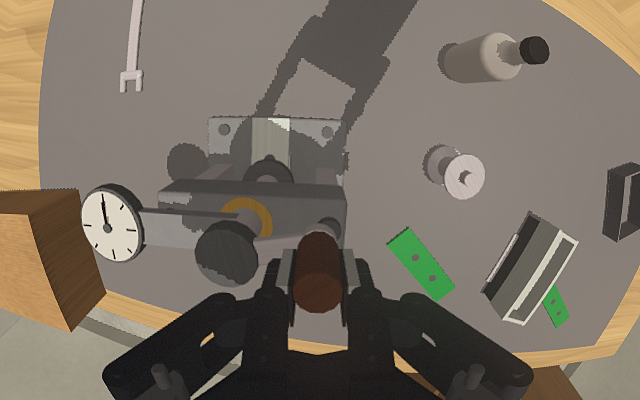

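Call:
carry_out([
  [0.42,-14.3,1.2,0,0,0,-1],
  [0.42,-14.1,-2.5,0,0,0,-1],
  [0.42,-13,-6.1,0,0,0,-1],
  [0.42,-11,-9.3,0,0,0,-1],
  [0,0,0,0,0,0,-1],
])

```text
time_s: 30.05
tool_pos: [0.6533, -0.1723, 0.4148]
tool_rot: [0.549, -0.448, -0.546, -0.447]
force: [0.7, -3.0, 5.4]
opening: 0.0216
```

```bash
python3 crk.py;python3 - <<'E'
from h import *
p=snapshot('wrist');save(p,'w28')
p=snapshot('scene');cv2.imwrite('pics/s28.png',cv2.resize(p['image'][190:280,215:305,::-1],None,fx=6.5,fy=6.5,interpolation=cv2.INTER_CUBIC))
E
```

```text
t 30.05 tcp [ 0.6533 -0.1723  0.4148] pinch [ 0.6537 -0.1728  0.2598] x [ 0.002 -0.003 -1.   ] z [-0.2    0.98  -0.004] q [-0.32  0.4   1.5  -0.    1.25 -2.09] F [ 0.7 -3.   5.4] op 0.0216
pinch press 0.0424 0.0378 r 0.0568 crank 138.3
```

View pics/w28.png

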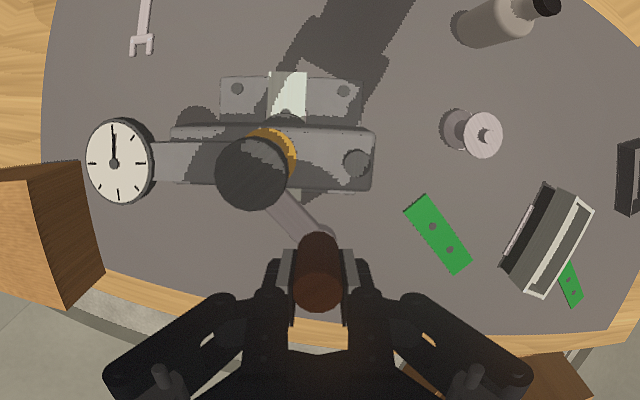

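View pics/s28.png

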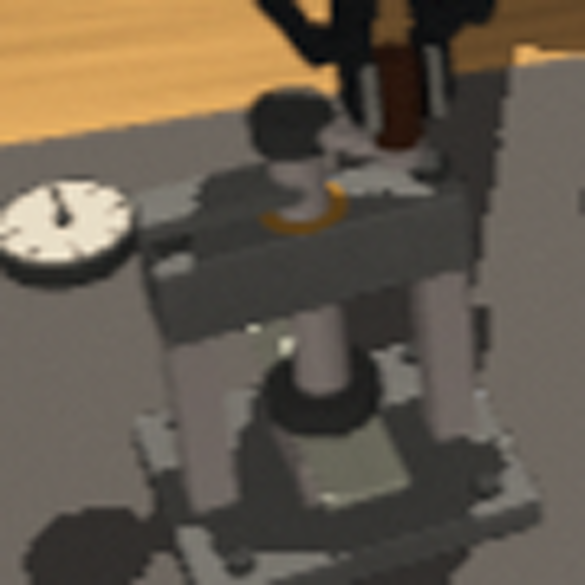

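```bash
python3 - <<'E'
import cv2,numpy as np
a=cv2.imread('pics/w27.png')[175:275,70:155];b=cv2.imread('pics/w28.png')[110:210,75:160]
cv2.imwrite('pics/g.png',np.hstack([cv2.resize(x,None,fx=4.6,fy=4.6,interpolation=cv2.INTER_CUBIC) for x in (a,b)]))
E
```

```text
(no output)
```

View pics/g.png

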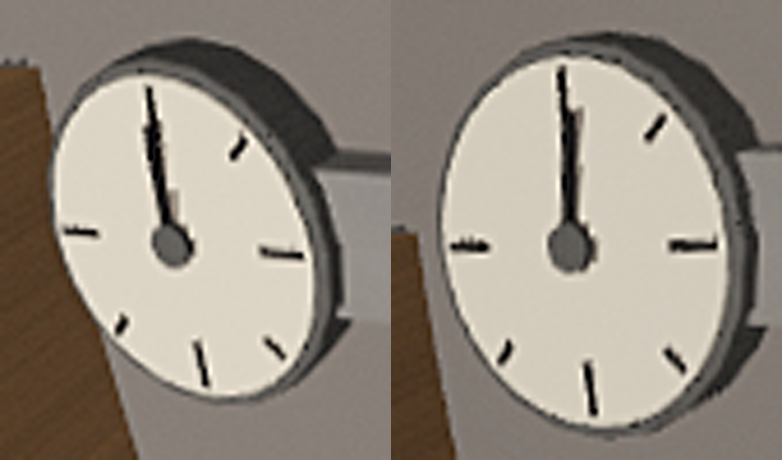

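Call:
carry_out([
  [0.3,-8.2,-11.8,0,0,0,-1],
  [0.3,-4.9,-13.5,0,0,0,-1],
  [0.3,-1.2,-14.3,0,0,0,-1],
  [0,0,0,0,0,0,-1],
])

```text
time_s: 30.55
tool_pos: [0.6744, -0.2085, 0.4137]
tool_rot: [0.548, -0.448, -0.547, -0.447]
force: [-0.3, -2.7, 5.3]
opening: 0.0215
```

```bash
python3 crk.py;python3 - <<'E'
from h import *
p=snapshot('wrist');save(p,'w29');d=spotter.look_for(p,'gauge');print(d[:2])
E
```

```text
t 30.55 tcp [ 0.6744 -0.2085  0.4137] pinch [ 0.6745 -0.2089  0.2587] x [ 0.001 -0.002 -1.   ] z [-0.199  0.98  -0.002] q [-0.36  0.46  1.41 -0.    1.27 -2.13] F [-0.3 -2.7  5.3] op 0.0215
pinch press 0.0575 -0.001 r 0.0575 crank -179.0
[{'point': [138.5, 162.8], 'confidence': 0.5}]
```

View pics/w29.png

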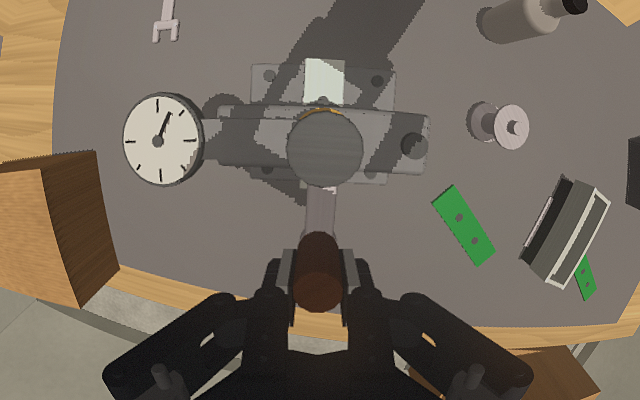

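Call:
carry_out([
  [0.3,2.5,-14.1,0,0,0,-1],
  [0.3,6.1,-13,0,0,0,-1],
  [0.3,9.3,-11,0,0,0,-1],
  [0.3,11.8,-8.2,0,0,0,-1],
  [0.3,13.5,-4.9,0,0,0,-1],
  [0.3,14.3,-1.2,0,0,0,-1],
  [0,0,0,0,0,0,-1],
])

```text
time_s: 31.35
tool_pos: [0.6259, -0.2709, 0.4111]
tool_rot: [-0.547, 0.448, 0.548, 0.446]
force: [-2.3, -0.1, 3.3]
opening: 0.0217
```

```bash
python3 crk.py;python3 - <<'E'
from h import *
p=snapshot('wrist');save(p,'w30');cv2.imwrite('pics/g30.png',cv2.resize(p['image'][110:310,120:330,::-1],None,fx=2.8,fy=2.8,interpolation=cv2.INTER_CUBIC))
E
```

```text
t 31.35 tcp [ 0.6259 -0.2709  0.4111] pinch [ 0.6254 -0.2712  0.2561] x [-0.003 -0.002 -1.   ] z [-0.2    0.98  -0.001] q [-0.47  0.41  1.48 -0.    1.25 -2.24] F [-2.3 -0.1  3.3] op 0.0217
pinch press -0.0006 -0.055 r 0.0551 crank -89.3
```

View pics/g30.png

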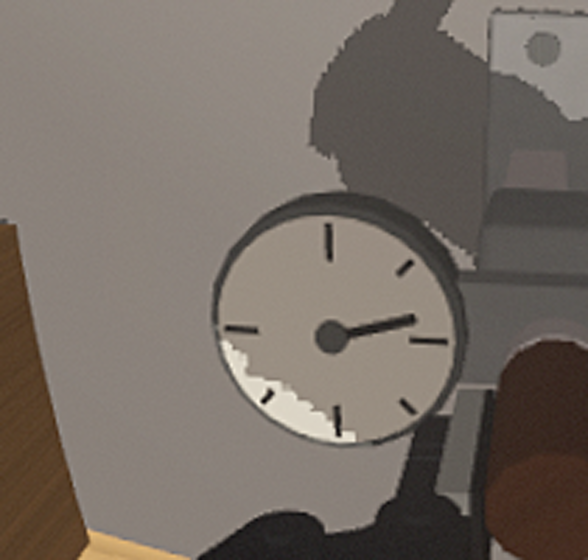

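Call:
carry_out([
  [0.3,13.1,2.3,0,0,0,-1],
  [0.3,12.1,5.7,0,0,0,-1],
  [0,0,0,0,0,0,-1],
])

```text
time_s: 31.7
tool_pos: [0.6008, -0.2674, 0.4104]
tool_rot: [0.548, -0.448, -0.548, -0.446]
force: [-2.4, -1.0, 1.3]
opening: 0.0214
```

```bash
python3 crk.py;python3 - <<'E'
from h import *
p=snapshot('wrist');save(p,'w31');cv2.imwrite('pics/g31.png',cv2.resize(p['image'][130:330,100:310,::-1],None,fx=2.8,fy=2.8,interpolation=cv2.INTER_CUBIC))
E
```

```text
t 31.7 tcp [ 0.6008 -0.2674  0.4104] pinch [ 0.6005 -0.2678  0.2554] x [-0.002 -0.003 -1.   ] z [-0.201  0.98  -0.002] q [-0.48  0.37  1.55 -0.    1.23 -2.26] F [-2.4 -1.   1.3] op 0.0214
pinch press -0.0247 -0.0479 r 0.0539 crank -62.7
```

View pics/g31.png

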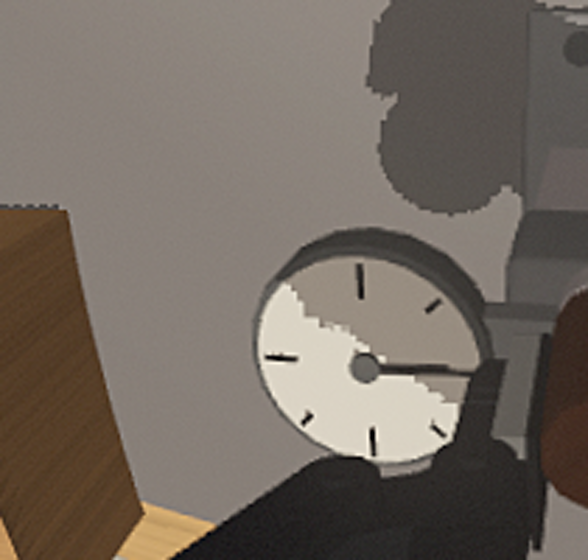

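Call:
carry_out([
  [0,0,0,0,0,0,-0.4],
  [0,0,0,0,0,0,-0.2],
  [0,0,0,0,0,0,-0.1],
  [-8,0,0,0,0,0,-0.1],
  [-20,0,0,0,0,0,-0.1],
  [-30,0,0,0,0,0,-0.1],
  [-30,0,0,0,0,0,-0.1],
  [0,25,0,0,0,0,-0.1],
  [0,40,0,0,0,0,-0.1],
  [0,40,0,0,0,0,-0.1],
])

```text
time_s: 32.75
tool_pos: [0.4985, -0.288, 0.5001]
tool_rot: [0.55, -0.447, -0.547, -0.446]
force: [-0.1, -0.9, -0.2]
opening: 0.0384
```

Call:
carry_out([
  [0,40,0,0,0,0,-0.1],
  [0,40,0,0,0,0,-0.1],
  [0,20,0,0,0,0,-0.1],
  [0,0,0,0,0,0,-0.1],
])

```text
time_s: 33.15
tool_pos: [0.3993, -0.3086, 0.5]
tool_rot: [0.549, -0.448, -0.546, -0.447]
force: [-0.5, 0.3, 0.8]
opening: 0.0388
```

```bash
python3 - <<'E'
from h import *
state()
p=snapshot('top');cv2.imwrite('pics/t32.png',cv2.resize(p['image'][150:250,340:450,::-1],None,fx=7,fy=7,interpolation=cv2.INTER_CUBIC));save(p,'t32f')
p=snapshot('scene');cv2.imwrite('pics/s32.png',cv2.resize(p['image'][150:290,190:470,::-1],None,fx=2.8,fy=2.8,interpolation=cv2.INTER_CUBIC))
E
```

```text
t 33.15 tcp [ 0.3993 -0.3086  0.5   ] pinch [ 0.3996 -0.3091  0.345 ] x [ 0.002 -0.003 -1.   ] z [-0.198  0.98  -0.004] q [-0.74 -0.01  1.8  -0.    1.34 -2.51] F [-0.5  0.3  0.8] op 0.0388
```

View pics/t32.png

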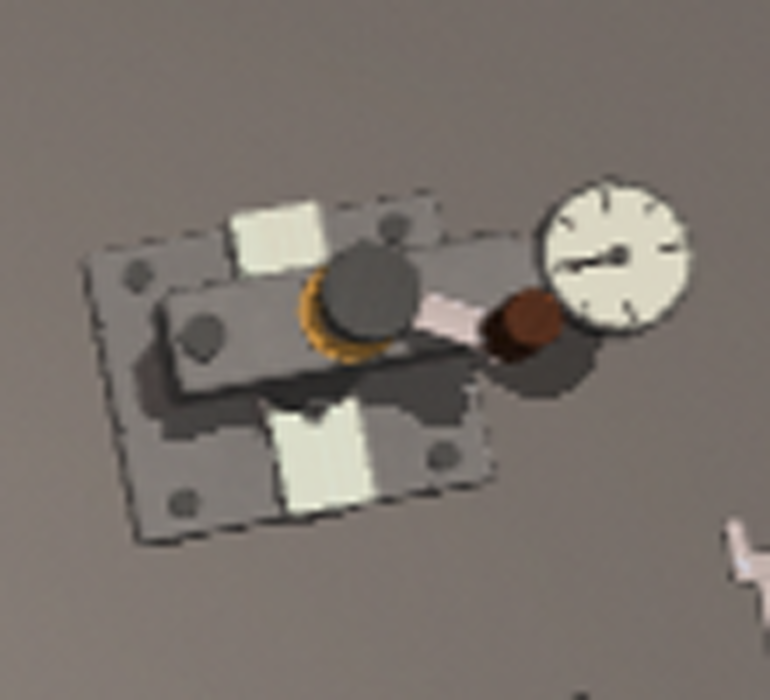

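View pics/s32.png

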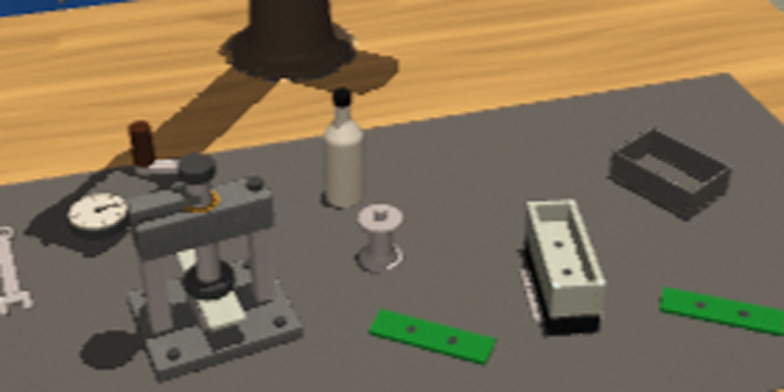

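View pics/t32f.png

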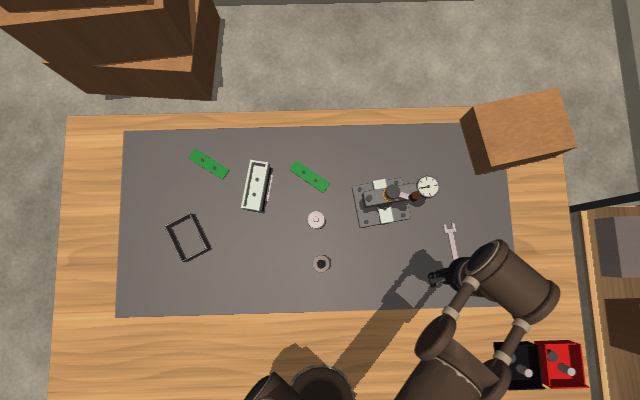

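```bash
python3 -c "
from bench import ctrl; print(ctrl.finish_job())"
```

```text
the job is handed in; nothing more can be done
None
```

I handed the job in at about 33 s. The bottom stay is clamped on the press bed, half a turn past contact, and the gripper is well clear of everything.

- **Drawing out and placing:** I gripped the protruding end of the bottom white stay, pulled it clear of the gate and laid it on the bed. After letting go, the top camera put its centre within about 1–2 mm of the screw axis, aligned with the press to within about 0.02 rad.
- **Clamping:** The gauge needle first moved about 2⅓ turns after I started winding. I kept winding until the needle reached the 90° tick, and the top view after release still shows it there.
- **The rest of the scene:** In the last pictures the other three stays are still in the magazine. The bottle, hub, spanner and tray look unmoved.

**What went wrong on the way:** on the first insertion the last wrist joint reached its limit and the tool tilted. The stay's end then hit the press, most likely the side of the platen, with about 32 N. The stay slipped and turned slightly in the grip. I measured its new position with the wrist camera, corrected the tool angle, and the second insertion went in without contact.

**What disagreed:** the side camera's reading of the stay's far end differed from the top camera's by about 5 mm, depending on the height assumed. The top and wrist cameras agreed with each other, so I relied on those.

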